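Load, crank up and pin the buckle display lift

TASK

Set out the stall's buckle display: lay every wooden block with a brass buckle flat on the lowered lift's deck, and swing the crank's folded orange handle up until it stands upright; with both done, turn the crank clockwise by that handle to its stop, so that the deck is fully up. Then push the red-gripped locking pin fully home through the hole in the post and the hole in the deck's lug behind it, and only after that fold the handle down flat again. Leave the other things on the bench where they stand.

Things in the scene. Friction and masses are not known exactly. Their poses are not given: they have to be found in the camera images.
- lift: fixed base of the lift, dark plate 130 x 265 x 12 mm. Origin: centre of its underside on the table; x, y horizontal, z up. The deck is over it; the crank's gearbox stands 190 mm to its -y side; at its +y end an upright grey post (60 mm wide along x, 82 mm high, 10 mm thick along y, y = 125 to 135 mm) carries a 15.5 mm hole along y
- post_hole (a point): centre of the post's hole on its outer (+y) face, 70 mm above the table; same axes as the lift: the pin goes in along -y. Behind the post, at y = 106 to 116 mm, hangs the deck's brass lug with the same 15.5 mm hole: the two line up only when the deck is fully up; behind it is free space
- deck_top (a point): centre of the deck's upper face, same axes as the lift. Deck 210 mm along y by 110 mm along x with a brass rim 4 mm thick and 5 mm high, clear inside 102 x 202 mm; upper face 65 mm above the table when down, 105 mm when up
- block0: loose display block like the other two (there may be 2 or 3; absent ones read None): pale wood 76 x 36 x 26 mm with a brass buckle on top (32 mm high in all), 0.11 kg. Origin: centre of its underside; x along the 76 mm length, z up; grasp it across the 36 mm (its y)
- block1: loose display block like the other two (there may be 2 or 3; absent ones read None): pale wood 76 x 36 x 26 mm with a brass buckle on top (32 mm high in all), 0.11 kg. Origin: centre of its underside; x along the 76 mm length, z up; grasp it across the 36 mm (its y)
- block2: loose display block like the other two (there may be 2 or 3; absent ones read None): pale wood 76 x 36 x 26 mm with a brass buckle on top (32 mm high in all), 0.11 kg. Origin: centre of its underside; x along the 76 mm length, z up; grasp it across the 36 mm (its y)
- pin: locking pin, loose, lies flat on the table, 0.13 kg: red square grip 22 x 22 mm, 56 mm long, then a steel shaft of 12 mm diameter, 55 mm long with a tapered tip. Origin: centre of the grip, 11 mm above the table when lying; x runs along the pin towards the tip (shoulder where grip meets shaft at x = 28 mm; centre of mass near x = 20 mm)
- pin_tip (a point): centre of the pin's tip, 83 mm from the grip's centre. Fully home, the grip's shoulder rests on the post and the tip is 55 mm inside the post's outer face
- crank (a joint): turn of the crank about its vertical axis, rad: 0 deck down, grows clockwise seen from above, two full turns (12.57) bring the deck fully up by 40 mm; stop at 12.6. It stays where it is left; turning takes about 0.15 N m
- hub (a point): crank axis, top of the hub, 93 mm above the table. The crank arm (16 mm wide, top 93 mm above the table) reaches 55 mm from here to the handle's pivot, and at the start points roughly away from the deck
- handle (a joint): fold of the handle, rad: 0 folded flat (it lies over the arm from the pivot back across the hub), 1.57 upright at its stop. Stiff hinge (0.12 N m) that stays where it is left; its axis is horizontal, square to the arm
- handle_pivot (a point): the handle's hinge, 112 mm above the table at the arm's end, 55 mm from the crank axis
- handle_tip (a point): free end of the handle, on its axis, 74 mm from the pivot. The orange sleeve, 24 mm diameter, covers 12 to 74 mm from the pivot and spins freely about the handle's axis; folded, its axis is 112 mm above the table, 19 mm above the arm
- balm: bystander: jar 64 mm diameter, 60 mm high, brass lid; origin at its underside
- spool: bystander: wooden spool 44 mm diameter, 52 mm high; origin at its underside
- dye: bystander: bottle 48 mm diameter, 110 mm high; origin at its underside
- mallet: bystander: wooden mallet lying on the table behind the lift
- awl: bystander: awl lying on the table behind the crank
- cup: bystander: blue cup 70 mm diameter, 85 mm high; origin at its underside

How it is judged:
On the way, in this order (a step that is already met when the one before it is completed fails the run):
1. every block lies on the deck and the handle stands upright, the deck still down (x of block0 in the frame of deck_top between -0.05 and 0.05 m and y of block0 in the frame of deck_top between -0.1 and 0.1 m and z of block0 in the frame of deck_top between -0.005 and 0.006 m and angle between each of block0, block1, block2's own z axis and vertical below 0.15 rad and x of block1 in the frame of deck_top between -0.05 and 0.05 m and y of block1 in the frame of deck_top between -0.1 and 0.1 m and z of block1 in the frame of deck_top between -0.005 and 0.006 m and x of block2 in the frame of deck_top between -0.05 and 0.05 m and y of block2 in the frame of deck_top between -0.1 and 0.1 m and z of block2 in the frame of deck_top between -0.005 and 0.006 m and value of joint handle above 1.35 rad and value of joint crank below 0.6 rad), for 0.2 s.
2. the crank is turned to its top by the upright handle (value of joint crank above 12.3 rad and value of joint handle above 1.2 rad), for 0.2 s.
3. the pin is fully home through post and lug, the handle still up (y of pin_tip in the frame of lift between 0.07 and 0.088 m and x of pin_tip in the frame of lift between -0.01 and 0.01 m and z of pin_tip in the frame of lift between 0.06 and 0.08 m and angle between the x axis of pin and the y axis of lift, either way round below 0.25 rad and value of joint crank above 12.2 rad and value of joint handle above 1 rad), for 0.2 s.
4. the handle is folded flat again (value of joint handle below 0.2 rad), for 0.2 s.
At the end, for the whole second after the job is handed in: Every block lies flat on the deck (within 0.15 rad, centre inside the rim) and at rest, the crank is past 12.2 rad, the pin's shaft is through both holes with its tip at least 47 mm inside the post's outer face, and the handle is folded to below 0.2 rad (x of block0 in the frame of deck_top between -0.05 and 0.05 m and y of block0 in the frame of deck_top between -0.1 and 0.1 m and z of block0 in the frame of deck_top between -0.005 and 0.006 m and angle between each of block0, block1, block2's own z axis and vertical below 0.15 rad and x of block1 in the frame of deck_top between -0.05 and 0.05 m and y of block1 in the frame of deck_top between -0.1 and 0.1 m and z of block1 in the frame of deck_top between -0.005 and 0.006 m and x of block2 in the frame of deck_top between -0.05 and 0.05 m and y of block2 in the frame of deck_top between -0.1 and 0.1 m and z of block2 in the frame of deck_top between -0.005 and 0.006 m and linear speed of each of block0, block1, block2 below 0.03 m/s and y of pin_tip in the frame of lift between 0.07 and 0.088 m and x of pin_tip in the frame of lift between -0.01 and 0.01 m and z of pin_tip in the frame of lift between 0.06 and 0.08 m and angle between the x axis of pin and the y axis of lift, either way round below 0.25 rad and value of joint crank above 12.2 rad and value of joint handle below 0.2 rad); the robot touches nothing.
It fails at once if the crank is turned while its handle is folded (value of joint crank between 0.8 and 11.8 rad and value of joint handle below 0.9 rad).
It fails at once if one of the other things is pushed more than 50 mm from its place (distance of any of balm, spool, dye, mallet, awl, cup from where it was at the start of the episode above 0.05 m).
It fails at once if the jar, spool, bottle or cup is knocked over (angle between any of balm, spool, dye, cup's own z axis and vertical above 0.6 rad).
Of block0, block1, block2 only 2 to 3 are there at a start; the rules pass over those that are not, and their reading is None.
At some moment in a run one of block0, block1, block2 may be knocked a few centimetres aside while the robot is not near it.
Once in a run the grip may slacken for a moment while it holds something.
It also fails if it takes over 210 s, if anything falls off the work surface, if the arm or the gripper's body presses on something with over 40 N, if the wrist force passes 120 N, or if a joint passes its speed limit or range.

ROBOT

A 6-joint arm with a two-finger parallel gripper is mounted at the origin on the work surface. World frame = base frame: x ahead of the robot, y to its left, z up, the work surface at z = 0. Lengths are in m, angles in rad, forces in N, time in s.
With the tool pointing down it reaches from about 0.35 to 0.925 m from the base axis. Payload 6.4 kg.
Tool frame: the origin (TCP) lies midway between the tips of the shut fingers; the grasp point (between the pads) lies bot.hold_point_z behind it (bot.hold_point_z is the distance from the TCP to the grasp point, in m); z points along the fingers, y is the line along which they close (so a half turn about z gives the same grasp; the last joint's range is limited). The gripper opens to 94 mm and grips with 3 to 60 N. Pads are 16 mm wide; open, the fingers measure 119 mm over their backs; the gripper's body (75 mm by 177 mm) begins 78 mm behind the grasp point.
Start: joints at [-1.369, 0.245, 1.558, -0, 1.339, -0.174], TCP at [0.239, -0.605, 0.205] pointing down, gripper open.
Joint ranges: [-3.13, 3.13], [-1.02, 2.26], [0.13, 2.54], [-0.95, 4.09], [0.21, 2.88], [-2.74, 2.74]. Speed limits (rad/s): [2.57, 2.57, 3.14, 3.14, 3.14, 3.14].

INTERFACE

Orientations are given as a unit quaternion [x, y, z, w].
In Python, from plant import bot gives the robot as it stands.
- The arm moves only by the shell command python3 jog.py 'ROWS' [OPENING]. ROWS is rows parted by semicolons, their numbers by spaces, 1 to 5 of them, each of 6 numbers: dx, dy, dz in m, then a rotation vector rx, ry, rz in rad; each row is the pose to reach, as a shift and turn from the pose commanded when the command began, along the tool's axes at that moment; what a row does not reach only later rows make up. A row lasts 1/8 s, in which the tool goes at most 0.0625 m and 0.188 rad, less where a joint would pass 70% of its speed; a pose out of reach is approached as far as the arm can. OPENING is the opening from 0.0 (shut) to 1.0 (fully open), set as the command begins (- or left out keeps the last). The fingers move at their own pace and stop on an object; the grip force is fixed at half the most. Time passes only in rows, so rows that do not move let the fingers close. It prints the time, the measured TCP pose, the force, the opening and the grip force at its end.
- bot.read_state(): the state, without advancing time (a new reading comes with each control period).
- bot.grab_frame(name): name is "side" or "top"; returns a dict with "color" (400x640x3 uint8, red, green, blue), "fx", "fy", "cx", "cy" (pixels), "eye" and "rotation" of the camera in the world. Camera axes: x right, y down, z forward; pixel columns grow to the right and rows downward; lengths in m; the calibration is good to about 2 mm. A picture is of the moment at which its call begins. There is no depth.
- bot.job_done(): hands the job in; it is judged then, once.
The state is a dict: "time_s": time; "qpos": joint angles; "qvel": joint speeds; "tau": joint torques, N m; "ee_pos": TCP position; "tool_rot": TCP orientation; "contact_force": force on the tool from outside, world axes, zero at the start; "moment": the same for the moment, N m; "gripper_width": opening from 0.0 (shut) to 1.0 (fully open); "gripper_force": force on a finger pad.
Only numpy, scipy, OpenCV 4.12 (cv2) and the standard library are available. Lean on these libraries where they do the work, as an engineer would, in place of code of your own. Each camera call takes 0.05 s, during which the arm holds its last target. There are 200 camera calls.

## Working session

There is one attempt and no reset: what is moved stays moved. The work goes in short steps, Python scripts to look and compute and a shell command to move; the robot and the scene stay as the last step left them, time stands still between calls to the robot, and variables do not carry over. Pictures are saved under pics/ and viewed, at most 17 in all, crops included, and the job is handed in when it is done.

```bash
ls; mkdir -p pics; python3 - <<'E'
from plant import bot
import cv2
for n in("top","side"):
    f=bot.grab_frame(n); cv2.imwrite(f"pics/{n}0.png",f["color"][:,:,::-1]); print(n,{k:f[k] for k in f if k!="color"})
print(bot.hold_point_z,bot.read_state())
E
```

```text
jog.py
pics
plant.py
top {'fx': 486.3249992376719, 'fy': 486.3249992376719, 'cx': 324.31898710248555, 'cy': 199.6796928729099, 'eye': array([ 0.33896022, -0.02873801,  1.51518574]), 'rotation': array([-0.70375695,  0.70621675, -0.05304097,  0.05630917])}
side {'fx': 413.3456741528585, 'fy': 413.3456741528585, 'cx': 316.62196431691734, 'cy': 200.8908418957556, 'eye': array([-0.17413984,  0.77134384,  0.7130364 ]), 'rotation': array([-0.30571438,  0.80631689, -0.47092795,  0.18606091])}
0.0188 {'time_s': 0.1, 'qpos': array([-1.36907568e+00,  2.45734913e-01,  1.55884295e+00, -2.00199171e-05,
        1.33867838e+00, -1.74106533e-01]), 'qvel': array([ 1.51796623e-05, -8.67674161e-04, -2.60626093e-03,  1.66153201e-03,
        4.77984255e-04,  2.09659531e-03]), 'tau': array([ 2.84873304e-04, -4.16914845e+01, -3.15524805e+01,  6.86699920e-02,
        3.09649156e-02, -5.89444585e-05]), 'ee_pos': array([ 0.2384688 , -0.60412101,  0.20448793]), 'tool_rot': array([ 9.82395363e-01,  1.86811828e-01, -2.12229358e-05, -8.31581345e-04]), 'contact_force': array([-0.75864166,  0.83078839,  0.27983423]), 'moment': array([-0.00017009,  0.0066217 , -0.01621045]), 'gripper_force': 0.0, 'gripper_width': 1.0022802402975353}
```

View pics/top0.png

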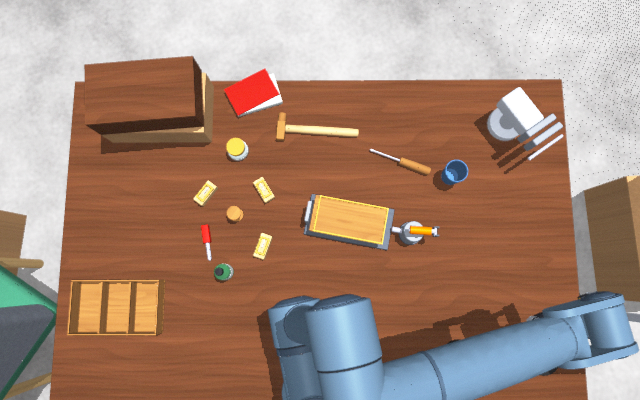

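View pics/side0.png

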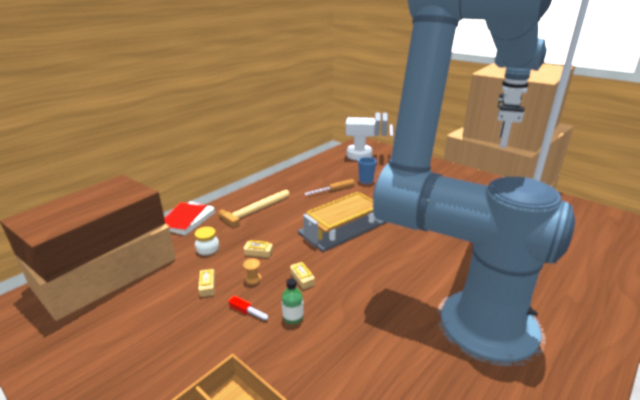

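The top view shows three blocks at (205,193), (263,189) and (262,246). The pin runs from its red grip at (206,234) to its tip at (209,258). The deck centre is at (350,221), the post at (308,211) and the crank handle at (410–438,231). The side view shows the same layout, with the arm hiding the crank.

```bash
cat > h.py <<'E'
import numpy as np, cv2
from plant import bot
from scipy.spatial.transform import Rotation as R
def ray(f,uv):
    uv=np.atleast_2d(np.asarray(uv,float))
    d=np.c_[(uv[:,0]-f["cx"])/f["fx"],(uv[:,1]-f["cy"])/f["fy"],np.ones(len(uv))]
    return R.from_quat(f["rotation"]).apply(d)
def onz(f,uv,z):
    d=ray(f,uv); e=f["eye"]; return e+d*((z-e[2])/d[:,2])[:,None]
def tri(f,a,g,b):
    d1=ray(f,a)[0];d2=ray(g,b)[0]
    s,*_=np.linalg.lstsq(np.c_[d1,-d2],g["eye"]-f["eye"],rcond=None)
    p,q=f["eye"]+s[0]*d1,g["eye"]+s[1]*d2
    return (p+q)/2,np.linalg.norm(p-q)
def proj(f,p):
    c=R.from_quat(f["rotation"]).inv().apply(np.atleast_2d(p)-f["eye"])
    return np.c_[f["fx"]*c[:,0]/c[:,2]+f["cx"],f["fy"]*c[:,1]/c[:,2]+f["cy"]]
def hsv(f): return cv2.cvtColor(f["color"],cv2.COLOR_RGB2HSV)
def blobs(f,lo,hi,box=None,amin=20):
    m=cv2.inRange(hsv(f),lo,hi)
    if box: k=np.zeros_like(m);k[box[1]:box[3],box[0]:box[2]]=255;m&=k
    cs,_=cv2.findContours(m,cv2.RETR_EXTERNAL,cv2.CHAIN_APPROX_NONE)
    return [c for c in cs if cv2.contourArea(c)>=amin]
def cen(c): m=cv2.moments(c);return np.array([m["m10"],m["m01"]])/m["m00"]
def tool(dst,yaw=None):
    "shift and turn in tool axes from the measured pose; yaw = world direction of tool y, tool down"
    s=bot.read_state();q=R.from_quat(s["tool_rot"])
    sh=q.inv().apply(np.array(dst)-s["ee_pos"]);out=[sh.round(4)]
    if yaw is not None:
        for k in(0,np.pi):
            y=np.array([np.cos(yaw+k),np.sin(yaw+k),0]);z=np.array([0,0,-1.]);x=np.cross(y,z)
            out.append((q.inv()*R.from_matrix(np.c_[x,y,z])).as_rotvec().round(3))
    print("tool",s["ee_pos"].round(4),"move",*out)
E
python3 - <<'E'
from h import *
f=bot.grab_frame("top");H=hsv(f)
for n,(u,v) in dict(block=(203,197),deckwood=(350,220),blockB=(262,240),orange=(420,231),red=(206,234),shaft=(209,253),base=(340,243),post=(308,211),rim=(315,197)).items(): print(n,H[v,u],f["color"][v,u])
c=f["color"][120:290,180:460][:,:,::-1]
cv2.imwrite("pics/c1.png",cv2.resize(c,None,fx=2.85,fy=2.85,interpolation=cv2.INTER_CUBIC))
E
```

```text
block [ 26  74 254] [254 244 180]
deckwood [ 18 153 247] [247 189  99]
blockB [ 29  44 255] [255 253 211]
orange [ 22 255 255] [255 188   0]
red [  1 200 255] [255  65  55]
shaft [114   5 254] [249 250 254]
base [ 10 150 163] [163 100  67]
post [107  14 249] [235 241 249]
rim [ 13 115 177] [177 132  97]
```

View pics/c1.png

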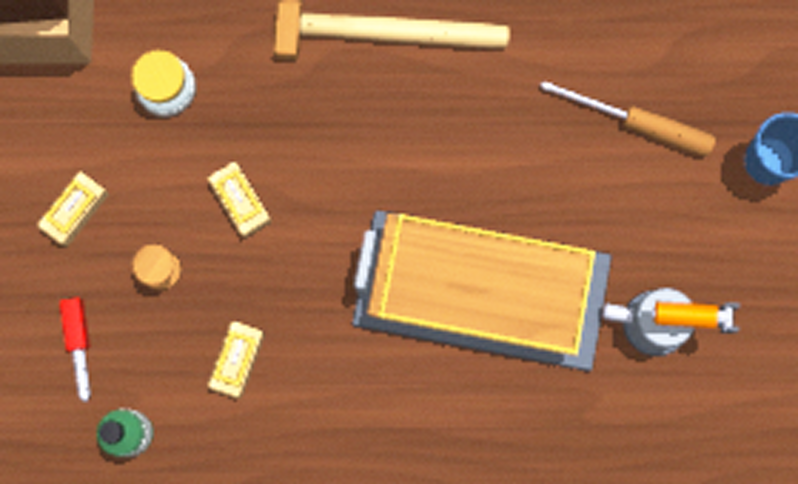

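The crop shows the three blocks clear of each other. The pin lies with its tip towards the dye bottle, with about 15 px between them in the crop. The orange handle is folded over the hub, with its pivot at the right (full picture about (436,231)).

```bash
python3 - <<'E'
from h import *
f=bot.grab_frame("top")
def rect(c,z):
    p=onz(f,c.reshape(-1,2),z)[:,:2]
    r=cv2.minAreaRect((p*1000).astype(np.float32)); return np.array(r[0]),np.array(r[1]),r[2]
print("blocks")
for c in blobs(f,(20,25,190),(36,220,255),(180,170,290,265)):
    if cv2.contourArea(c)>60:
        p=onz(f,c.reshape(-1,2),.027)[:,:2]; print(cen(c).round(1),onz(f,cen(c),.028).round(4),*rect(c,.027))
print("rim/deck")
for c in blobs(f,(12,120,180),(36,255,255),(300,190,397,250),500): print(cen(c),onz(f,cen(c),.068),*rect(c,.068),cv2.contourArea(c))
print("red")
for c in blobs(f,(0,150,150),(6,255,255),(190,210,220,270)): print(cen(c),onz(f,cen(c),.015),*rect(c,.02))
print("shaft")
for c in blobs(f,(0,0,190),(180,60,255),(200,240,215,264),8): print(cen(c),onz(f,cen(c),.011),*rect(c,.011))
print("orange")
for c in blobs(f,(10,230,200),(25,255,255),(405,220,445,245)): print(cen(c),onz(f,cen(c),.116),*rect(c,.116))
print("post")
for c in blobs(f,(90,3,200),(130,60,255),(298,195,316,230),5): print(cen(c),onz(f,cen(c),.082),*rect(c,.082))
print("fork/hub whites")
for c in blobs(f,(0,0,180),(180,70,255),(390,215,445,250),8): print(cen(c),onz(f,cen(c),.1),*rect(c,.1))
E
```

```text
blocks
[262.3 245.4] [[0.4306 0.1675 0.028 ]] [430.65789795 167.7089386 ] [33.75296783 73.05552673] 70.62818908691406
[204.4 192.3] [[0.5957 0.3503 0.028 ]] [596.09735107 350.09332275] [33.96934509 73.31216431] 53.47806167602539
[263.4 189. ] [[0.6053 0.1671 0.028 ]] [605.69073486 166.86077881] [73.54507446 33.50904465] 31.295555114746094
rim/deck
[348.64068286 218.80160673] [[ 0.50660278 -0.09499026  0.068     ]] [507.23043823 -94.58336639] [221.16445923 112.97020721] 78.89875793457031 2655.5
red
[205.45897436 232.96410256] [[0.47031    0.34578716 0.015     ]] [468.81878662 344.2644043 ] [57.74633408 26.66628075] 8.983757972717285
shaft
[208.24358974 250.69230769] [[0.41587938 0.33629388 0.011     ]] [415.15124512 336.08416748] [50.763237   10.28210354] 9.081671714782715
orange
[421.23484848 230.32386364] [[ 0.46688528 -0.30150707  0.116     ]] [ 466.39602661 -299.43453979] [60.79105759 20.20718384] 89.79408264160156
post
[307.79268293 210.85365854] [[0.52919199 0.02678546 0.082     ]] [530.39428711  26.44443512] [ 9.33676434 59.24946594] 78.91766357421875
fork/hub whites
[413.51515152 238.3989899 ] [[ 0.44490779 -0.2814157   0.1       ]] [ 444.61602783 -281.48236084] [43.57789993  8.71639538] 89.79985809326172
[434.31531532 231.03603604] [[ 0.46613389 -0.34261794  0.1       ]] [ 464.89645386 -341.6489563 ] [11.63838863 20.63892555] 87.79630279541016
[395.9382716  229.08024691] [[ 0.47224406 -0.23106614  0.1       ]] [ 472.47662354 -232.64282227] [26.21374321 11.69400406] 89.79429626464844
[411.39655172 224.59482759] [[ 0.48521066 -0.27649984  0.1       ]] [ 484.0329895  -276.46963501] [21.41553879 51.74010468] 22.2579345703125
```

```bash
cat >> h.py <<'E'
L=np.array([.5055,-.1005]);YD=np.deg2rad(78.9);YV=np.array([np.cos(YD),np.sin(YD)]);XV=np.array([YV[1],-YV[0]])
def lift(x,y,z): return np.r_[L+x*XV+y*YV,z]
def plan(*legs):
    "legs (pos, yaw of tool y in deg or None); prints shift + turn of each from the one before"
    s=bot.read_state();p=s["ee_pos"];q=R.from_quat(s["tool_rot"])
    for pos,yaw in legs:
        n=q
        if yaw is not None:
            a=np.deg2rad(yaw);y=np.array([np.cos(a),np.sin(a),0]);z=np.array([0,0,-1.]);n=R.from_matrix(np.c_[np.cross(y,z),y,z])
        v=q.inv().apply(np.array(pos)-p);w=(q.inv()*n).as_rotvec()
        print("to",np.round(pos,3),yaw,":",v.round(4),w.round(3),"rows",max(np.linalg.norm(v)/.0625,np.linalg.norm(w)/.188).round(1))
        p,q=np.array(pos),n
E
python3 - <<'E'
from h import *
plan(((.45,-.25,.25),None),((.4306,.1677,.15),70.6),((.4306,.1677,.006),70.6),((.4306,.1677,.16),70.6),(lift(0,-.06,.16),78.9),(lift(0,-.06,.073),78.9),(lift(0,-.06,.18),78.9))
E
```

```text
to [ 0.45 -0.25  0.25] None : [ 0.3268 -0.252  -0.0449] [0. 0. 0.] rows 6.6
to [0.431 0.168 0.15 ] 70.6 : [ 0.1352 -0.3956  0.1005] [-0.000e+00 -1.000e-03 -2.427e+00] rows 12.9
to [0.431 0.168 0.006] 70.6 : [0.    0.    0.144] [0. 0. 0.] rows 2.3
to [0.431 0.168 0.16 ] 70.6 : [ 0.     0.    -0.154] [0. 0. 0.] rows 2.5
to [ 0.494 -0.159  0.16 ] 78.9 : [-0.1684 -0.2875  0.    ] [ 0.     0.    -0.145] rows 5.3
to [ 0.494 -0.159  0.073] 78.9 : [0.    0.    0.087] [0. 0. 0.] rows 1.4
to [ 0.494 -0.159  0.18 ] 78.9 : [ 0.     0.    -0.107] [0. 0. 0.] rows 1.7
```

```bash
J="python3 jog.py"
python3 jog.py '0.327 -0.252 -0.045 0 0 0;0.327 -0.252 -0.045 0 0 0;0.327 -0.252 -0.045 0 0 0;0.327 -0.252 -0.045 0 0 -0.7;0.327 -0.252 -0.045 0 0 -0.7' 0.8
python3 jog.py '0.327 -0.252 -0.045 0 0 -0.7;0.327 -0.252 -0.045 0 0 -0.7;0.327 -0.252 -0.045 0 0 -0.7'
python3 - <<'E'
from h import *
plan(((.4306,.1677,.15),70.6))
E
```

```text
time_s: 0.82
ee_pos: [0.3985, -0.3361, 0.2395]
tool_rot: [0.929, 0.369, 0.0, 0.0]
contact_force: [-0.0, -0.5, -0.5]
gripper_width: 0.803
gripper_force: 0.0
time_s: 1.2
ee_pos: [0.4281, -0.152, 0.2598]
tool_rot: [0.79, 0.613, 0.0, 0.0]
contact_force: [0.6, 0.2, -0.3]
gripper_width: 0.8
gripper_force: 0.0
to [0.431 0.168 0.15 ] 70.6 : [ 0.3103 -0.0773  0.1098] [ 0.     0.    -1.484] rows 7.9
```

```bash
python3 jog.py '0.31 -0.077 0.11 0 0 -1.484;0.31 -0.077 0.11 0 0 -1.484;0.31 -0.077 0.11 0 0 -1.484;0.31 -0.077 0.11 0 0 -1.484;0.31 -0.077 0.11 0 0 -1.484'
python3 - <<'E'
from h import *
plan(((.4306,.1677,.15),70.6))
E
```

```text
time_s: 1.82
ee_pos: [0.4321, 0.1434, 0.1576]
tool_rot: [0.428, 0.904, 0.0, 0.001]
contact_force: [1.4, -0.6, 0.1]
gripper_width: 0.801
gripper_force: 0.0
to [0.431 0.168 0.15 ] 70.6 : [0.0198 0.0142 0.0076] [ 0.001  0.001 -0.546] rows 2.9
```

```bash
python3 jog.py '0.02 0.014 0.008 0 0 -0.546;0.02 0.014 0.008 0 0 -0.546;0.02 0.014 0.008 0 0 -0.546;0.02 0.014 0.008 0 0 -0.546;0.02 0.014 0.008 0 0 -0.546'
python3 - <<'E'
from h import *
plan(((.4306,.1677,.006),70.6))
f=bot.grab_frame("top")
for c in blobs(f,(20,25,190),(36,220,255),(180,170,290,265)):
    if cv2.contourArea(c)>60: print(cen(c).round(1))
E
```

```text
time_s: 2.45
ee_pos: [0.4306, 0.1657, 0.1499]
tool_rot: [0.173, 0.985, 0.0, 0.0]
contact_force: [0.7, 0.9, -0.4]
gripper_width: 0.803
gripper_force: 0.0
to [0.431 0.168 0.006] 70.6 : [0.0007 0.0019 0.1439] [ 0.     0.    -0.009] rows 2.3
[204.3 192.3]
[263.4 189.1]
```

```bash
python3 jog.py '0 0.001 0.06 0 0 0;0 0.001 0.12 0 0 0;0 0.001 0.144 0 0 0;0 0.001 0.144 0 0 0;0 0.001 0.144 0 0 0'
python3 jog.py '0 0 0 0 0 0;0 0 0 0 0 0;0 0 0 0 0 0;0 0 0 0 0 0;0 0 0 0 0 0' 0.2
python3 jog.py '0 0 -0.06 0 0 0;0 0 -0.12 0 0 0;0 0 -0.154 0 0 0;0 0 -0.154 0 0 0'
python3 - <<'E'
from h import *
plan((lift(0,-.06,.16),78.9),(lift(0,-.06,.073),78.9))
E
```

```text
time_s: 3.12
ee_pos: [0.4323, 0.1668, 0.0072]
tool_rot: [0.172, 0.985, 0.0, 0.001]
contact_force: [0.1, 0.9, -0.4]
gripper_width: 0.801
gripper_force: 0.0
time_s: 3.75
ee_pos: [0.4312, 0.1669, 0.0061]
tool_rot: [0.172, 0.985, 0.0, 0.0]
contact_force: [-1.0, 1.1, 1.9]
gripper_width: 0.384
gripper_force: 30.0
time_s: 4.25
ee_pos: [0.4328, 0.1669, 0.1624]
tool_rot: [0.172, 0.985, 0.001, 0.003]
contact_force: [0.2, 0.6, -1.3]
gripper_width: 0.382
gripper_force: 30.0
to [ 0.494 -0.159  0.16 ] 78.9 : [-0.1678 -0.2864  0.0025] [ 0.002  0.005 -0.151] rows 5.3
to [ 0.494 -0.159  0.073] 78.9 : [0.    0.    0.087] [0. 0. 0.] rows 1.4
```

```bash
python3 jog.py '-0.168 -0.287 0 0 0 -0.15;-0.168 -0.287 0 0 0 -0.15;-0.168 -0.287 0 0 0 -0.15;-0.168 -0.287 0 0 0 -0.15;-0.168 -0.287 0 0 0 -0.15'
python3 jog.py '0 0 0 0 0 0;0 0 0 0 0 0'
python3 - <<'E'
from h import *
plan((lift(0,-.06,.073),78.9))
f=bot.grab_frame("side");cv2.imwrite("pics/s1.png",f["color"][100:300,150:500,::-1])
E
```

```text
time_s: 4.88
ee_pos: [0.4864, -0.1387, 0.1569]
tool_rot: [0.097, 0.995, 0.001, -0.002]
contact_force: [1.0, 0.3, -1.0]
gripper_width: 0.38
gripper_force: 30.0
time_s: 5.12
ee_pos: [0.4865, -0.1366, 0.1574]
tool_rot: [0.098, 0.995, 0.001, -0.002]
contact_force: [-0.2, 0.7, -1.7]
gripper_width: 0.382
gripper_force: 30.0
to [ 0.494 -0.159  0.073] 78.9 : [-0.0121 -0.021   0.0843] [ 0.002 -0.004 -0.002] rows 1.4
```

View pics/s1.png

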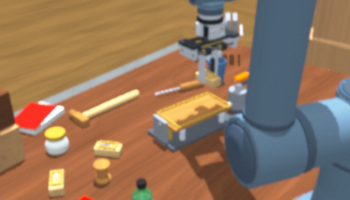

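The side view shows the block held level between the fingers, above the crank end of the deck at about (208,78) in the crop.

```bash
python3 jog.py '-0.012 -0.021 0.01 0 0 0;-0.012 -0.021 0.05 0 0 0;-0.012 -0.021 0.078 0 0 0;-0.012 -0.021 0.078 0 0 0;-0.012 -0.021 0.078 0 0 0'
python3 - <<'E'
from h import *
plan((lift(0,-.06,.073),78.9))
E
```

```text
time_s: 5.8
ee_pos: [0.4962, -0.1597, 0.0828]
tool_rot: [0.096, 0.995, -0.0, 0.001]
contact_force: [0.3, 1.0, -0.9]
gripper_width: 0.38
gripper_force: 30.0
to [ 0.494 -0.159  0.073] 78.9 : [ 0.0023 -0.0001  0.0098] [-0.     0.001  0.   ] rows 0.2
```

```bash
python3 jog.py '0.002 0 0.01 0 0 0;0.002 0 0.01 0 0 0;0.002 0 0.01 0 0 0'
python3 jog.py '0 0 0 0 0 0;0 0 0 0 0 0;0 0 0 0 0 0' 0.52
python3 jog.py '0 0 -0.05 0 0 0;0 0 -0.11 0 0 0;0 0 -0.11 0 0 0'
python3 - <<'E'
from h import *
f=bot.grab_frame("top")
for c in blobs(f,(20,25,190),(36,220,255),(180,170,290,265)):
    if cv2.contourArea(c)>60: print(cen(c).round(1),onz(f,cen(c),.028).round(4),cv2.minAreaRect((onz(f,c.reshape(-1,2),.027)[:,:2]*1000).astype(np.float32)))
plan(((.605,.167,.15),121.3),((.605,.167,.006),121.3),((.605,.167,.16),121.3),(lift(0,0,.16),78.9),(lift(0,0,.073),78.9))
E
```

```text
time_s: 6.18
ee_pos: [0.4937, -0.16, 0.0722]
tool_rot: [0.097, 0.995, -0.0, 0.0]
contact_force: [0.7, -0.5, -1.7]
gripper_width: 0.38
gripper_force: 30.0
time_s: 6.55
ee_pos: [0.4938, -0.1601, 0.0721]
tool_rot: [0.097, 0.995, -0.0, 0.0]
contact_force: [0.1, 0.1, -0.5]
gripper_width: 0.518
gripper_force: 0.0
time_s: 6.92
ee_pos: [0.4968, -0.1617, 0.1878]
tool_rot: [0.097, 0.995, -0.002, 0.005]
contact_force: [1.3, 0.2, -0.0]
gripper_width: 0.517
gripper_force: 0.0
[204.3 192.3] [[0.5956 0.3506 0.028 ]] ((595.851318359375, 350.2755126953125), (33.96934509277344, 73.92452239990234), 53.47806167602539)
[263.3 189. ] [[0.6054 0.1672 0.028 ]] ((605.742431640625, 166.89422607421875), (73.38899230957031, 33.93181228637695), 31.92405128479004)
to [0.605 0.167 0.15 ] 121.3 : [-0.0443  0.3429  0.0341] [-0.004  0.004 -0.741] rows 5.6
to [0.605 0.167 0.006] 121.3 : [0.    0.    0.144] [0. 0. 0.] rows 2.3
to [0.605 0.167 0.16 ] 121.3 : [ 0.     0.    -0.154] [0. 0. 0.] rows 2.5
to [ 0.505 -0.1    0.16 ] 78.9 : [ 0.224  -0.1769  0.    ] [0.   0.   0.74] rows 4.6
to [ 0.505 -0.1    0.073] 78.9 : [0.    0.    0.087] [0. 0. 0.] rows 1.4
```

```bash
python3 jog.py '-0.044 0.343 0.034 0 0 -0.745;-0.044 0.343 0.034 0 0 -0.745;-0.044 0.343 0.034 0 0 -0.745;-0.044 0.343 0.034 0 0 -0.745;-0.044 0.343 0.034 0 0 -0.745' 0.8
python3 jog.py '0 0 0 0 0 0;0 0 0 0 0 0'
python3 - <<'E'
from h import *
plan(((.6055,.167,.006),121.6))
E
```

```text
time_s: 7.6
ee_pos: [0.5913, 0.137, 0.1489]
tool_rot: [-0.272, 0.962, 0.0, -0.002]
contact_force: [1.4, -1.1, -0.5]
gripper_width: 0.801
gripper_force: 0.0
time_s: 7.85
ee_pos: [0.591, 0.1347, 0.1496]
tool_rot: [-0.272, 0.962, 0.0, -0.002]
contact_force: [-1.0, -1.0, 0.1]
gripper_width: 0.801
gripper_force: 0.0
to [0.606 0.167 0.006] 121.6 : [-0.0296  0.0198  0.1435] [ 0.001 -0.003 -0.001] rows 2.4
```

```bash
python3 jog.py '-0.03 0.02 0 0 0 0;-0.03 0.02 0.06 0 0 0;-0.03 0.02 0.12 0 0 0;-0.03 0.02 0.143 0 0 0;-0.03 0.02 0.143 0 0 0'
python3 jog.py '0 0 0 0 0 0;0 0 0 0 0 0;0 0 0 0 0 0;0 0 0 0 0 0;0 0 0 0 0 0' 0.2
python3 jog.py '0 0 -0.06 0 0 0;0 0 -0.12 0 0 0;0 0 -0.154 0 0 0;0 0 -0.154 0 0 0'
python3 - <<'E'
from h import *
plan((lift(0,0,.16),78.9),(lift(0,0,.073),78.9))
E
```

```text
time_s: 8.48
ee_pos: [0.605, 0.1658, 0.0058]
tool_rot: [-0.27, 0.963, 0.0, -0.003]
contact_force: [0.5, -0.1, 0.5]
gripper_width: 0.802
gripper_force: 0.0
time_s: 9.1
ee_pos: [0.6075, 0.168, 0.0088]
tool_rot: [-0.272, 0.962, 0.0, 0.0]
contact_force: [-0.3, 0.3, 2.0]
gripper_width: 0.378
gripper_force: 30.0
time_s: 9.6
ee_pos: [0.6091, 0.168, 0.1655]
tool_rot: [-0.272, 0.962, -0.001, 0.003]
contact_force: [0.2, 0.8, -1.3]
gripper_width: 0.382
gripper_force: 30.0
to [ 0.505 -0.1    0.16 ] 78.9 : [ 0.2288 -0.1747  0.0047] [-0.001  0.006  0.744] rows 4.6
to [ 0.505 -0.1    0.073] 78.9 : [0.    0.    0.087] [0. 0. 0.] rows 1.4
```

```bash
python3 jog.py '0.229 -0.175 0.002 0 0 0.744;0.229 -0.175 0.002 0 0 0.744;0.229 -0.175 0.002 0 0 0.744;0.229 -0.175 0.002 0 0 0.744;0.229 -0.175 0.002 0 0 0.744'
python3 jog.py '0 0 0 0 0 0;0 0 0 0 0 0'
python3 - <<'E'
from h import *
plan((lift(0,0,.076),78.9))
E
```

```text
time_s: 10.22
ee_pos: [0.5008, -0.1026, 0.1572]
tool_rot: [0.098, 0.995, 0.001, -0.002]
contact_force: [0.4, 0.3, -1.5]
gripper_width: 0.38
gripper_force: 30.0
time_s: 10.48
ee_pos: [0.5028, -0.1002, 0.1585]
tool_rot: [0.097, 0.995, 0.001, -0.001]
contact_force: [0.3, 0.4, -1.5]
gripper_width: 0.376
gripper_force: 30.0
to [ 0.505 -0.1    0.076] 78.9 : [-0.003   0.0002  0.0825] [ 0.001 -0.003  0.   ] rows 1.3
```

```bash
python3 jog.py '-0.002 0 0.05 0 0 0;-0.002 0 0.075 0 0 0;-0.001 0 0.082 0 0 0;-0.001 0 0.082 0 0 0;-0.001 0 0.082 0 0 0'
python3 jog.py '0 0 0 0 0 0;0 0 0 0 0 0;0 0 0 0 0 0' 0.52
python3 jog.py '0 0 -0.05 0 0 0;0 0 -0.11 0 0 0;0 0 -0.11 0 0 0'
python3 - <<'E'
from h import *
f=bot.grab_frame("top")
for c in blobs(f,(20,25,190),(36,220,255),(180,170,290,265)):
    if cv2.contourArea(c)>60: print(cen(c).round(1),onz(f,cen(c),.028).round(4),cv2.minAreaRect((onz(f,c.reshape(-1,2),.027)[:,:2]*1000).astype(np.float32)))
plan(((.5957,.3503,.15),53.5),((.5957,.3503,.006),53.5),((.5957,.3503,.16),53.5),(lift(0,.06,.16),78.9),(lift(0,.06,.073),78.9))
E
```

```text
time_s: 11.1
ee_pos: [0.5056, -0.1014, 0.0796]
tool_rot: [0.096, 0.995, -0.0, 0.001]
contact_force: [0.7, -0.4, -1.2]
gripper_width: 0.382
gripper_force: 30.0
time_s: 11.48
ee_pos: [0.5048, -0.1015, 0.0787]
tool_rot: [0.097, 0.995, -0.0, 0.0]
contact_force: [0.1, 0.5, 0.5]
gripper_width: 0.522
gripper_force: 0.0
time_s: 11.85
ee_pos: [0.5078, -0.1028, 0.1942]
tool_rot: [0.097, 0.995, -0.002, 0.005]
contact_force: [0.6, -0.3, -0.3]
gripper_width: 0.522
gripper_force: 0.0
[204.3 192.4] [[0.5955 0.3506 0.028 ]] ((595.851318359375, 350.2755126953125), (33.96934509277344, 73.92452239990234), 53.47806167602539)
to [0.596 0.35  0.15 ] 53.5 : [-0.0007  0.4612  0.0404] [-0.     0.006  0.443] rows 7.4
to [0.596 0.35  0.006] 53.5 : [0.    0.    0.144] [0. 0. 0.] rows 2.3
to [0.596 0.35  0.16 ] 53.5 : [ 0.     0.    -0.154] [0. 0. 0.] rows 2.5
to [ 0.517 -0.042  0.16 ] 78.9 : [-0.1699 -0.3618  0.    ] [ 0.     0.    -0.443] rows 6.4
to [ 0.517 -0.042  0.073] 78.9 : [0.    0.    0.087] [0. 0. 0.] rows 1.4
```

```bash
python3 jog.py '0 0.24 0.02 0 0 0.44;0 0.24 0.02 0 0 0.44;0 0.24 0.02 0 0 0.44;0 0.24 0.02 0 0 0.44' 0.8
python3 - <<'E'
from h import *
plan(((.5957,.3503,.15),53.5))
E
```

```text
time_s: 12.4
ee_pos: [0.5488, 0.1312, 0.1665]
tool_rot: [0.312, 0.95, -0.001, -0.001]
contact_force: [-0.0, -0.6, 0.4]
gripper_width: 0.8
gripper_force: 0.0
to [0.596 0.35  0.15 ] 53.5 : [0.0922 0.2042 0.0163] [-0.002 -0.002  0.002] rows 3.6
```

```bash
python3 jog.py '0.092 0.204 0.016 0 0 0;0.092 0.204 0.016 0 0 0;0.092 0.204 0.016 0 0 0;0.092 0.204 0.016 0 0 0;0.092 0.204 0.016 0 0 0'
python3 - <<'E'
from h import *
plan(((.5957,.3503,.006),53.5))
E
```

```text
time_s: 13.02
ee_pos: [0.595, 0.3499, 0.1496]
tool_rot: [0.31, 0.951, -0.001, -0.002]
contact_force: [-1.7, -0.8, -0.7]
gripper_width: 0.798
gripper_force: 0.0
to [0.596 0.35  0.006] 53.5 : [-0.0007  0.0012  0.1436] [-0.004 -0.002  0.006] rows 2.3
```

```bash
python3 jog.py '0 0 0.06 0 0 0;0 0 0.12 0 0 0;0 0 0.145 0 0 0;0 0 0.145 0 0 0;0 0 0.145 0 0 0'
python3 jog.py '0 0 0 0 0 0;0 0 0 0 0 0;0 0 0 0 0 0;0 0 0 0 0 0;0 0 0 0 0 0' 0.2
python3 jog.py '0 0 -0.06 0 0 0;0 0 -0.12 0 0 0;0 0 -0.154 0 0 0;0 0 -0.154 0 0 0'
python3 - <<'E'
from h import *
plan((lift(0,.06,.16),78.9))
E
```

```text
time_s: 13.65
ee_pos: [0.5967, 0.3475, 0.008]
tool_rot: [0.312, 0.95, -0.0, 0.0]
contact_force: [-0.5, 0.4, 0.1]
gripper_width: 0.798
gripper_force: 0.0
time_s: 14.28
ee_pos: [0.5967, 0.3485, 0.0079]
tool_rot: [0.312, 0.95, 0.0, 0.0]
contact_force: [0.4, 0.8, 0.1]
gripper_width: 0.38
gripper_force: 30.0
time_s: 14.78
ee_pos: [0.5983, 0.349, 0.1652]
tool_rot: [0.312, 0.95, 0.002, 0.003]
contact_force: [0.2, 0.2, -1.7]
gripper_width: 0.381
gripper_force: 30.0
to [ 0.517 -0.042  0.16 ] 78.9 : [-0.1658 -0.3629  0.0039] [ 0.004  0.005 -0.44 ] rows 6.4
```

```bash
python3 jog.py '-0.166 -0.363 0.002 0 0 -0.44;-0.166 -0.363 0.002 0 0 -0.44;-0.166 -0.363 0.002 0 0 -0.44;-0.166 -0.363 0.002 0 0 -0.44;-0.166 -0.363 0.002 0 0 -0.44'
python3 jog.py '0 0 0 0 0 0'
python3 - <<'E'
from h import *
plan((lift(0,.06,.16),78.9))
E
```

```text
time_s: 15.4
ee_pos: [0.5307, 0.0415, 0.1571]
tool_rot: [0.097, 0.995, -0.0, -0.002]
contact_force: [1.1, -1.1, -1.1]
gripper_width: 0.382
gripper_force: 30.0
time_s: 15.52
ee_pos: [0.5308, 0.0399, 0.1571]
tool_rot: [0.1, 0.995, -0.0, -0.003]
contact_force: [0.2, 1.3, -0.9]
gripper_width: 0.38
gripper_force: 30.0
to [ 0.517 -0.042  0.16 ] 78.9 : [-0.0027 -0.0826 -0.0028] [-0.001 -0.005 -0.006] rows 1.3
```

```bash
python3 jog.py '-0.002 -0.06 0 0 0 0;-0.002 -0.083 0 0 0 0;-0.002 -0.083 0.03 0 0 0;-0.002 -0.083 0.06 0 0 0;-0.002 -0.083 0.06 0 0 0'
python3 - <<'E'
from h import *
plan((lift(0,.06,.075),78.9))
E
```

```text
time_s: 16.15
ee_pos: [0.5159, -0.0371, 0.0959]
tool_rot: [0.096, 0.995, 0.001, -0.004]
contact_force: [0.1, 0.4, -0.4]
gripper_width: 0.379
gripper_force: 30.0
to [ 0.517 -0.042  0.075] 78.9 : [-0.0022 -0.0042  0.0209] [ 0.001 -0.009  0.001] rows 0.3
```

```bash
python3 jog.py '-0.001 -0.002 0 0 0 0;-0.001 -0.002 0.02 0 0 0;-0.001 -0.002 0.02 0 0 0;-0.001 -0.002 0.02 0 0 0'
python3 jog.py '0 0 0 0 0 0;0 0 0 0 0 0;0 0 0 0 0 0' 0.52
python3 jog.py '0 0 -0.05 0 0 0;0 0 -0.11 0 0 0;0 0 -0.14 0 0 0'
python3 - <<'E'
from h import *
piv=np.array([.4664,-.343,0])
plan((piv+[0,.3,.26],None),(piv+[0,.15,.26],0),(piv+[0,.058,.2],0),(piv+[0,.058,.10],0))
E
```

```text
time_s: 16.65
ee_pos: [0.5205, -0.041, 0.0814]
tool_rot: [0.097, 0.995, -0.0, 0.001]
contact_force: [-0.9, 0.6, -1.0]
gripper_width: 0.377
gripper_force: 30.0
time_s: 17.02
ee_pos: [0.52, -0.041, 0.0806]
tool_rot: [0.097, 0.995, -0.0, 0.0]
contact_force: [-0.3, -0.0, 0.3]
gripper_width: 0.518
gripper_force: 0.0
time_s: 17.4
ee_pos: [0.521, -0.0413, 0.2242]
tool_rot: [0.097, 0.995, -0.001, 0.003]
contact_force: [-0.8, 0.2, -0.2]
gripper_width: 0.521
gripper_force: 0.0
to [ 0.466 -0.043  0.26 ] None : [ 0.0531 -0.0122 -0.0361] [0. 0. 0.] rows 1.0
to [ 0.466 -0.193  0.26 ] 0 : [-0.0289 -0.1472  0.0002] [0.003 0.005 1.377] rows 7.3
to [ 0.466 -0.285  0.2  ] 0 : [-0.092  0.     0.06 ] [0. 0. 0.] rows 1.8
to [ 0.466 -0.285  0.1  ] 0 : [0.  0.  0.1] [0. 0. 0.] rows 1.6
```

```bash
python3 jog.py '0.024 -0.16 -0.036 0 0 1.377;0.024 -0.16 -0.036 0 0 1.377;0.024 -0.16 -0.036 0 0 1.377;0.024 -0.16 -0.036 0 0 1.377;0.024 -0.16 -0.036 0 0 1.377'
python3 - <<'E'
from h import *
plan(((.4664,-.285,.2),0))
f=bot.grab_frame("top");cv2.imwrite("pics/t2.png",cv2.resize(f["color"][170:270,290:460,::-1],None,fx=3,fy=3,interpolation=cv2.INTER_CUBIC))
E
```

```text
time_s: 18.02
ee_pos: [0.465, -0.194, 0.2564]
tool_rot: [0.539, 0.842, 0.0, 0.0]
contact_force: [0.0, 0.9, -0.0]
gripper_width: 0.516
gripper_force: 0.0
to [ 0.466 -0.285  0.2  ] 0 : [-0.0832 -0.0368  0.0564] [0.    0.    0.432] rows 2.3
```

View pics/t2.png

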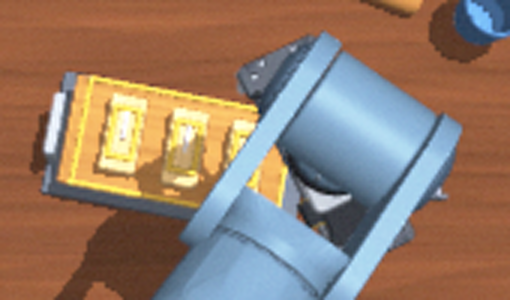

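The blocks at crop (122,132) and (185,145) lie flat and square inside the rim. The third is half hidden by the arm at (240,155). Next is the handle.

```bash
python3 jog.py '-0.083 -0.037 0.05 0 0 0.432;-0.083 -0.037 0.05 0 0 0.432;-0.083 -0.037 0.05 0 0 0.432;-0.083 -0.037 0.05 0 0 0.432;-0.083 -0.037 0.05 0 0 0.432' 0.6
python3 - <<'E'
from h import *
plan(((.4664,-.285,.10),0))
E
```

```text
time_s: 18.7
ee_pos: [0.4673, -0.2839, 0.2065]
tool_rot: [0.704, 0.711, 0.0, 0.0]
contact_force: [0.8, 0.7, -0.2]
gripper_width: 0.601
gripper_force: 0.0
to [ 0.466 -0.285  0.1  ] 0 : [-0.001  -0.001   0.1065] [0.   0.   0.01] rows 1.7
```

```bash
python3 jog.py '-0.001 -0.001 0.06 0 0 0.01;-0.001 -0.001 0.09 0 0 0.01;-0.001 -0.001 0.104 0 0 0.01;-0.001 -0.001 0.104 0 0 0.01'
python3 jog.py '0 0 0 0 0 0;0 0 0 0 0 0;0 0 0 0 0 0;0 0 0 0 0 0' 0.1
python3 - <<'E'
from h import *
s=bot.read_state();print(s["ee_pos"],s["contact_force"])
E
```

```text
time_s: 19.2
ee_pos: [0.4662, -0.2849, 0.1022]
tool_rot: [0.708, 0.707, -0.0, -0.0]
contact_force: [0.6, 1.2, -0.2]
gripper_width: 0.598
gripper_force: 0.0
time_s: 19.7
ee_pos: [0.4686, -0.2854, 0.1033]
tool_rot: [0.709, 0.706, 0.002, 0.003]
contact_force: [7.5, 1.1, -1.7]
gripper_width: 0.245
gripper_force: 29.9
[ 0.46860332 -0.28536188  0.10330214] [ 7.46114676  1.07870457 -1.74553298]
```

```bash
python3 jog.py '-0.002 0.002 -0.015 0 0 0;-0.008 0.002 -0.029 0 0 0;-0.017 0.002 -0.041 0 0 0;-0.023 0.002 -0.046 0 0 0;-0.029 0.002 -0.05 0 0 0'
python3 - <<'E'
from h import *
f=bot.grab_frame("side");cv2.imwrite("pics/s3.png",cv2.resize(f["color"][140:260,290:480,::-1],None,fx=3,fy=3))
E
```

```text
time_s: 20.32
ee_pos: [0.4679, -0.3137, 0.1523]
tool_rot: [0.708, 0.706, 0.001, -0.001]
contact_force: [3.0, 4.2, -2.6]
gripper_width: 0.244
gripper_force: 29.9
```

View pics/s3.png

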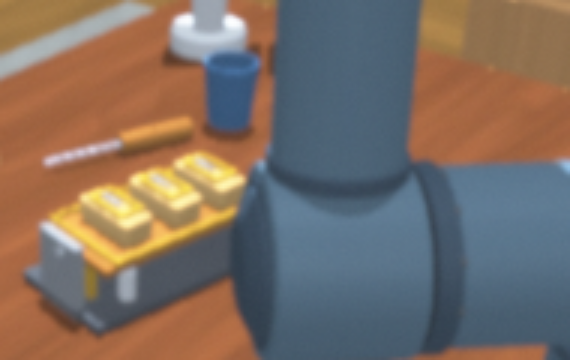

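The three blocks lie flat side by side on the deck. The crank is hidden by the arm, but the forces fit a handle that is rising.

```bash
python3 jog.py '-0.007 0 -0.0035 0 0 0;-0.014 0 -0.006 0 0 0;-0.022 0 -0.0075 0 0 0;-0.029 0 -0.008 0 0 0;-0.034 0 -0.0075 0 0 0'
python3 jog.py '-0.002 0 0 0 0 0;-0.002 0 0 0 0 0'
python3 - <<'E'
from h import *
print(bot.read_state()["contact_force"],bot.read_state()["ee_pos"])
f=bot.grab_frame("top");cv2.imwrite("pics/t4.png",cv2.resize(f["color"][180:270,380:480,::-1],None,fx=4,fy=4,interpolation=cv2.INTER_CUBIC))
E
```

```text
time_s: 21.0
ee_pos: [0.4679, -0.3494, 0.1601]
tool_rot: [0.708, 0.706, -0.001, 0.001]
contact_force: [-0.2, -0.3, 0.6]
gripper_width: 0.102
gripper_force: 0.0
time_s: 21.25
ee_pos: [0.4679, -0.3504, 0.1596]
tool_rot: [0.708, 0.706, -0.0, -0.0]
contact_force: [0.2, -0.0, 0.2]
gripper_width: 0.103
gripper_force: 0.0
[ 0.17794874 -0.01688753  0.16825264] [ 0.46786728 -0.35035462  0.15957335]
```

View pics/t4.png

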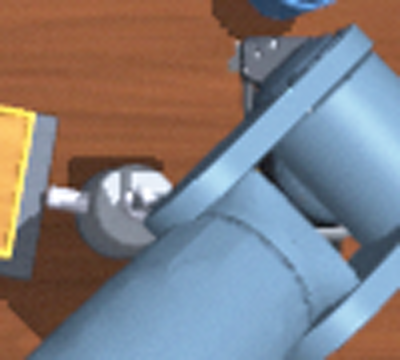

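The hub is visible and the handle no longer lies across it, but the gripper is now empty. I'll lift and clear the view.

```bash
python3 jog.py '0 0 -0.06 0 0 0;0 0 -0.1 0 0 0;0.3 0 -0.1 0 0 0;0.3 0 -0.1 0 0 0;0.3 0 -0.1 0 0 0'
python3 jog.py '0.2 0 0 0 0 0;0.2 0 0 0 0 0;0.2 0 0 0 0 0' 0.6
python3 - <<'E'
from h import *
f=bot.grab_frame("top");cv2.imwrite("pics/t5.png",cv2.resize(f["color"][180:280,280:460,::-1],None,fx=4,fy=4,interpolation=cv2.INTER_CUBIC))
for c in blobs(f,(10,200,150),(25,255,255),(400,210,460,255),4): print(cen(c),onz(f,cen(c),.186),c.reshape(-1,2).min(0),c.reshape(-1,2).max(0))
p=np.array([.469,-.343,0]);print(proj(f,[p+[0,0,.186],p+[0,0,.112]]))
E
```

```text
time_s: 21.92
ee_pos: [0.4681, -0.1608, 0.2598]
tool_rot: [0.708, 0.706, 0.0, 0.0]
contact_force: [1.5, 0.7, 0.7]
gripper_width: 0.096
gripper_force: 0.0
time_s: 22.3
ee_pos: [0.4685, 0.0269, 0.2599]
tool_rot: [0.708, 0.706, 0.0, 0.0]
contact_force: [1.1, -0.0, -0.1]
gripper_width: 0.383
gripper_force: 0.0
[431.51731602 228.73593074] [[ 0.46474177 -0.31613132  0.186     ]] [426 224] [438 233]
[[441.27910798 227.15046419]
 [435.31791551 229.66980244]]
```

View pics/t5.png

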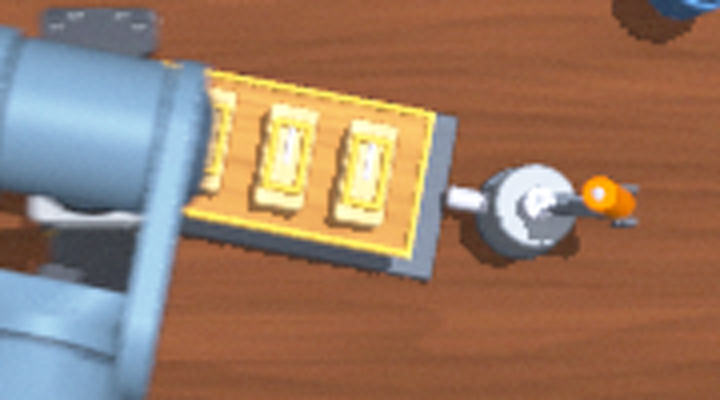

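The handle leans at about 67° (tip at crop (601,193), with the tip circle's y ≈ −0.314 against a pivot at −0.343). The blocks are fine. I'll regrip and finish the fold-up.

```bash
python3 jog.py '-0.3 -0.001 0 0 0 0;-0.3 -0.001 0 0 0 0;-0.3 -0.001 0 0 0 0;-0.3 -0.001 0 0 0 0;-0.3 -0.001 0 0 0 0'
python3 - <<'E'
from h import *
plan(((.4675,-.326,.26),0))
E
```

```text
time_s: 22.98
ee_pos: [0.4666, -0.2776, 0.2597]
tool_rot: [0.708, 0.706, -0.0, 0.0]
contact_force: [-1.2, 1.2, 1.0]
gripper_width: 0.599
gripper_force: 0.0
to [ 0.468 -0.326  0.26 ] 0 : [-0.0484  0.0011 -0.0003] [ 0.     0.    -0.003] rows 0.8
```

```bash
python3 jog.py '-0.048 0.001 0 0 0 0;-0.048 0.001 0.04 0 0 0;-0.048 0.001 0.08 0 0 0;-0.048 0.001 0.128 0 0 0;-0.048 0.001 0.128 0 0 0'
python3 jog.py '0 0 0 0 0 0;0 0 0 0 0 0;0 0 0 0 0 0;0 0 0 0 0 0' 0.1
python3 jog.py '-0.005 0 -0.001 0 0 0;-0.01 0 -0.002 0 0 0;-0.015 0 -0.003 0 0 0;-0.02 0 -0.003 0 0 0;-0.024 0 -0.003 0 0 0'
python3 jog.py '0 0 0 0 0 0;0 0 0 0 0 0'
```

```text
time_s: 23.6
ee_pos: [0.4657, -0.321, 0.1277]
tool_rot: [0.708, 0.706, 0.0, -0.004]
contact_force: [0.1, -0.1, 0.4]
gripper_width: 0.599
gripper_force: 0.0
time_s: 24.1
ee_pos: [0.4672, -0.3234, 0.133]
tool_rot: [0.708, 0.706, -0.001, -0.001]
contact_force: [-6.0, 1.7, 5.6]
gripper_width: 0.255
gripper_force: 29.8
time_s: 24.72
ee_pos: [0.4667, -0.3428, 0.1345]
tool_rot: [0.708, 0.706, 0.002, -0.006]
contact_force: [-4.6, 13.2, 8.8]
gripper_width: 0.247
gripper_force: 29.8
time_s: 24.98
ee_pos: [0.4666, -0.3434, 0.1345]
tool_rot: [0.708, 0.706, 0.002, -0.005]
contact_force: [-4.8, 10.6, 6.9]
gripper_width: 0.252
gripper_force: 29.9
```

```bash
python3 jog.py '0.0028 -0.0176 0 0 0 0;0.0109 -0.0335 0 0 0 0;0.0235 -0.0461 0 0 0 0;0.0394 -0.0542 0 0 0 0;0.057 -0.057 0 0 0 0'
```

```text
time_s: 25.6
ee_pos: [0.4113, -0.2906, 0.1352]
tool_rot: [0.708, 0.706, -0.0, 0.002]
contact_force: [0.6, -4.1, -2.7]
gripper_width: 0.103
gripper_force: 2.1
```

```bash
python3 jog.py '0 0 -0.06 0 0 0;0 0 -0.12 0 0 0;0.3 0 -0.12 0 0 0;0.3 0 -0.12 0 0 0;0.3 0 -0.12 0 0 0'
python3 jog.py '0.1 0 0 0 0 0;0.1 0 0 0 0 0' 0.6
python3 - <<'E'
from h import *
f=bot.grab_frame("top");cv2.imwrite("pics/t6.png",cv2.resize(f["color"][180:280,280:460,::-1],None,fx=4,fy=4,interpolation=cv2.INTER_CUBIC))
for c in blobs(f,(10,200,150),(25,255,255),(380,200,460,265),4): print(cen(c),onz(f,cen(c),.186),onz(f,cen(c),.16),c.reshape(-1,2).min(0),c.reshape(-1,2).max(0))
E
```

```text
time_s: 26.22
ee_pos: [0.411, -0.1001, 0.255]
tool_rot: [0.708, 0.706, 0.0, -0.0]
contact_force: [0.4, 0.4, -0.3]
gripper_width: 0.103
gripper_force: 0.0
time_s: 26.48
ee_pos: [0.411, 0.0005, 0.255]
tool_rot: [0.707, 0.707, 0.0, -0.0]
contact_force: [0.4, -0.3, 0.2]
gripper_width: 0.274
gripper_force: 0.0
[412.45977011 246.56321839] [[ 0.41625894 -0.26249258  0.186     ]] [[ 0.41777097 -0.26706501  0.16      ]] [408 243] [417 250]
```

View pics/t6.png

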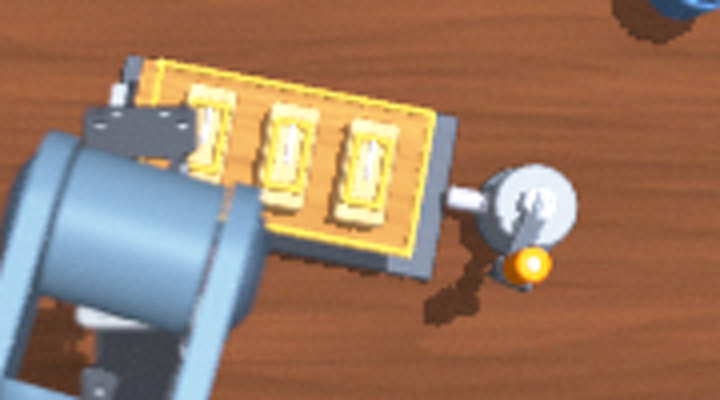

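The handle stands upright at crop (533,264). The crank has turned about 117° and the gripper slid off. I'll now cage the handle between loosely open fingers and turn the tool along with the crank, so no grip can slip.

```bash
cat >> h.py <<'E'
HUB=np.array([.466,-.2885])
def crankpos(phi,z):
    a=np.deg2rad(-90-phi); return np.r_[HUB+.055*np.array([np.cos(a),np.sin(a)]),z]
E
python3 - <<'E'
from h import *
plan((crankpos(117,.255),63))
E
```

```text
to [ 0.417 -0.264  0.255] 63 : [-0.2666  0.0054 -0.0009] [ 0.002 -0.003 -1.097] rows 5.8
```

```bash
python3 jog.py '-0.267 0.005 0 0 0 -1.097;-0.267 0.005 0 0 0 -1.097;-0.267 0.005 0 0 0 -1.097;-0.267 0.005 0 0 0 -1.097;-0.267 0.005 0 0 0 -1.097' 0.5
python3 jog.py '0 0 0 0 0 0'
python3 - <<'E'
from h import *
plan((crankpos(117,.135),63))
E
```

```text
time_s: 27.15
ee_pos: [0.4158, -0.2711, 0.2549]
tool_rot: [0.355, 0.935, 0.0, -0.0]
contact_force: [0.1, 0.1, 0.3]
gripper_width: 0.499
gripper_force: 0.0
time_s: 27.28
ee_pos: [0.4156, -0.2715, 0.2545]
tool_rot: [0.359, 0.933, 0.0, -0.001]
contact_force: [-0.4, 0.6, 0.6]
gripper_width: 0.5
gripper_force: 0.0
to [ 0.417 -0.264  0.135] 63 : [0.0041 0.0068 0.1195] [ 0.    -0.002 -0.264] rows 1.9
```

```bash
python3 jog.py '0.004 0.007 0 0 0 -0.264;0.004 0.007 0 0 0 -0.264;0.004 0.007 0.05 0 0 -0.264;0.004 0.007 0.05 0 0 -0.264;0.004 0.007 0.08 0 0 -0.264'
python3 jog.py '0 0 0.04 0 0 0;0 0 0.04 0 0 0'
python3 jog.py '0 0 0 0 0 0;0 0 0 0 0 0' 0.31
python3 - <<'E'
from h import *
plan((crankpos(117,.135),63))
E
```

```text
time_s: 27.9
ee_pos: [0.4196, -0.2623, 0.1779]
tool_rot: [0.231, 0.973, -0.001, 0.002]
contact_force: [-0.3, -0.7, 0.3]
gripper_width: 0.498
gripper_force: 0.0
time_s: 28.15
ee_pos: [0.4169, -0.2599, 0.1336]
tool_rot: [0.232, 0.973, 0.001, -0.002]
contact_force: [0.2, -0.3, 0.1]
gripper_width: 0.496
gripper_force: 0.0
time_s: 28.4
ee_pos: [0.419, -0.2626, 0.1371]
tool_rot: [0.232, 0.973, -0.001, 0.002]
contact_force: [-0.2, -0.3, 0.6]
gripper_width: 0.328
gripper_force: 0.0
to [ 0.417 -0.264  0.135] 63 : [ 0.0014 -0.0017  0.0021] [-0.001  0.004  0.004] rows 0.0
```

Caged. Turn the first 50°.

```bash
python3 jog.py '0.0005 0.0096 0.001 0 0 0.1745;-0.0023 0.0188 0.002 0 0 0.349;-0.0064 0.0275 0.002 0 0 0.5236;-0.0119 0.0354 0.002 0 0 0.698;-0.0186 0.0421 0.002 0 0 0.873'
python3 - <<'E'
from h import *
plan((crankpos(167,.135),13))
E
```

```text
time_s: 29.02
ee_pos: [0.4539, -0.2333, 0.1347]
tool_rot: [0.623, 0.782, -0.001, 0.001]
contact_force: [-3.4, -0.8, 2.6]
gripper_width: 0.308
gripper_force: 1.7
to [ 0.454 -0.235  0.135] 13 : [-0.0015 -0.0006 -0.0003] [-0.     0.003 -0.002] rows 0.0
```

```bash
python3 jog.py '-0.0015 0.0096 0 0 0 0.1745;-0.0043 0.0188 0 0 0 0.349;-0.0084 0.0275 0 0 0 0.5236;-0.0139 0.0354 0 0 0 0.698;-0.0206 0.0421 0 0 0 0.873'
python3 jog.py '-0.0008 0.0096 0 0 0 0.1745;-0.0033 0.0188 0 0 0 0.349;-0.0074 0.0275 0 0 0 0.5236;-0.0129 0.0354 0 0 0 0.698;-0.0196 0.0421 0 0 0 0.873'
python3 - <<'E'
from h import *
plan((crankpos(267,.135),-87))
E
```

```text
time_s: 29.65
ee_pos: [0.4995, -0.2429, 0.1343]
tool_rot: [0.895, 0.445, -0.0, -0.0]
contact_force: [-2.4, 1.2, 3.4]
gripper_width: 0.308
gripper_force: 1.7
time_s: 30.28
ee_pos: [0.5219, -0.2836, 0.1344]
tool_rot: [1.0, 0.025, 0.001, -0.0]
contact_force: [-0.3, 3.2, 1.9]
gripper_width: 0.311
gripper_force: 1.7
to [ 0.521 -0.286  0.135] -87 : [-0.0011  0.002  -0.0006] [-0.001 -0.001 -0.003] rows 0.0
```

```bash
python3 jog.py '-0.0016 0.0106 0 0 0 0.1745;-0.0041 0.0198 0 0 0 0.349;-0.0082 0.0285 0 0 0 0.5236;-0.0137 0.0364 0 0 0 0.698;-0.0204 0.0431 0 0 0 0.873'
python3 jog.py '0 0 0 0 0 0;0 0 0 0 0 0' 0.5
python3 jog.py '0 0 -0.04 0 0 0;0 0 -0.085 0 0 0;0 0 -0.085 0 0 0'
python3 - <<'E'
from h import *
print(bot.read_state()["qpos"].round(2))
plan((crankpos(317,.22),43))
f=bot.grab_frame("top")
for c in blobs(f,(10,200,150),(25,255,255),(380,200,460,265),4): print(cen(c),onz(f,cen(c),.186),onz(f,cen(c),.16))
print(crankpos(317,.186))
E
```

```text
time_s: 30.9
ee_pos: [0.5043, -0.328, 0.1344]
tool_rot: [0.916, -0.4, 0.001, -0.001]
contact_force: [1.9, 1.9, 0.5]
gripper_width: 0.312
gripper_force: 1.7
time_s: 31.15
ee_pos: [0.5035, -0.3282, 0.1335]
tool_rot: [0.918, -0.396, 0.0, 0.0]
contact_force: [-0.3, -0.2, -0.3]
gripper_width: 0.484
gripper_force: 0.0
time_s: 31.52
ee_pos: [0.5052, -0.3296, 0.2228]
tool_rot: [0.918, -0.397, 0.004, 0.002]
contact_force: [0.3, -0.2, -1.1]
gripper_width: 0.505
gripper_force: 0.0
[-0.77  0.12  1.67 -0.    1.34  1.62]
to [ 0.504 -0.329  0.22 ] 43 : [-0.0018  0.0006  0.0028] [ 0.014 -0.    -3.137] rows 16.7
[ 0.50350991 -0.32872445  0.186     ]
```

```bash
python3 jog.py '0 0 0 0 0 -0.188;0 0 0 0 0 -0.376;0 0 0 0 0 -0.564;0 0 0 0 0 -0.752;0 0 0 0 0 -0.94'
python3 jog.py '0 0 0 0 0 -0.188;0 0 0 0 0 -0.376;0 0 0 0 0 -0.564;0 0 0 0 0 -0.752;0 0 0 0 0 -0.94'
python3 jog.py '0 0 0 0 0 -0.188;0 0 0 0 0 -0.376;0 0 0 0 0 -0.564;0 0 0 0 0 -0.752;0 0 0 0 0 -0.94'
python3 jog.py '0 0 0 0 0 -0.188;0 0 0 0 0 -0.317;0 0 0 0 0 -0.317'
python3 - <<'E'
from h import *
plan((crankpos(317,.135),43))
f=bot.grab_frame("top")
for c in blobs(f,(10,200,150),(25,255,255),(380,200,460,265),4): print(cen(c),onz(f,cen(c),.186))
E
```

```text
time_s: 32.2
ee_pos: [0.5024, -0.3271, 0.2154]
tool_rot: [0.998, 0.064, -0.001, -0.001]
contact_force: [-0.3, 1.7, 0.5]
gripper_width: 0.499
gripper_force: 0.0
time_s: 32.83
ee_pos: [0.5024, -0.3271, 0.2154]
tool_rot: [0.862, 0.508, -0.001, -0.002]
contact_force: [-0.9, 0.4, 0.5]
gripper_width: 0.501
gripper_force: 0.0
time_s: 33.45
ee_pos: [0.5024, -0.3271, 0.2154]
tool_rot: [0.539, 0.842, 0.0, -0.002]
contact_force: [0.8, -0.0, 1.0]
gripper_width: 0.499
gripper_force: 0.0
time_s: 33.83
ee_pos: [0.5025, -0.3272, 0.2157]
tool_rot: [0.403, 0.915, 0.001, -0.002]
contact_force: [-0.1, 1.5, 0.5]
gripper_width: 0.501
gripper_force: 0.0
to [ 0.504 -0.329  0.135] 43 : [-0.0021 -0.0002  0.0807] [-0.    -0.003 -0.01 ] rows 1.3
```

```bash
python3 jog.py '-0.002 0 0.04 0 0 0;-0.002 0 0.081 0 0 0;-0.002 0 0.081 0 0 0'
python3 jog.py '0 0 0 0 0 0;0 0 0 0 0 0' 0.31
python3 jog.py '-0.0008 0.0096 0 0 0 0.1745;-0.0033 0.0188 0 0 0 0.349;-0.0074 0.0275 0 0 0 0.5236;-0.0129 0.0354 0 0 0 0.698;-0.0196 0.0421 0 0 0 0.873'
python3 - <<'E'
from h import *
plan((crankpos(367,.135),-7))
E
```

```text
time_s: 34.25
ee_pos: [0.5022, -0.3273, 0.1325]
tool_rot: [0.404, 0.915, 0.001, -0.004]
contact_force: [1.1, -0.9, 0.9]
gripper_width: 0.501
gripper_force: 0.0
time_s: 34.5
ee_pos: [0.5055, -0.3304, 0.139]
tool_rot: [0.403, 0.915, -0.001, 0.002]
contact_force: [0.3, 0.2, 0.3]
gripper_width: 0.332
gripper_force: 0.0
time_s: 35.12
ee_pos: [0.5498, -0.3166, 0.1387]
tool_rot: [0.754, 0.657, -0.0, 0.002]
contact_force: [0.5, -1.7, -0.2]
gripper_width: 0.311
gripper_force: 0.8
to [ 0.459 -0.343  0.135] -7 : [-0.0386 -0.086   0.0036] [ 0.003  0.003 -0.016] rows 1.5
```

I pushed the wrong way there: with the tool flipped, its +y now points counter-clockwise. I'll lift and find the handle again.

```bash
python3 jog.py '0 0 0 0 0 0' 0.5
python3 jog.py '0 0 -0.04 0 0 0;0 0 -0.085 0 0 0;0.15 0.15 -0.085 0 0 0;0.15 0.15 -0.085 0 0 0;0.15 0.15 -0.085 0 0 0'
python3 - <<'E'
from h import *
print(bot.read_state()["ee_pos"])
f=bot.grab_frame("top");cv2.imwrite("pics/t7.png",cv2.resize(f["color"][180:280,280:460,::-1],None,fx=4,fy=4,interpolation=cv2.INTER_CUBIC))
for c in blobs(f,(10,200,150),(25,255,255),(380,200,460,265),4): print(cen(c),onz(f,cen(c),.186),onz(f,cen(c),.16),c.reshape(-1,2).min(0),c.reshape(-1,2).max(0))
E
```

```text
time_s: 35.25
ee_pos: [0.5498, -0.3164, 0.1385]
tool_rot: [0.751, 0.66, 0.0, 0.002]
contact_force: [-0.1, -0.9, 0.7]
gripper_width: 0.386
gripper_force: 0.6
time_s: 35.88
ee_pos: [0.6989, -0.2006, 0.223]
tool_rot: [0.751, 0.66, 0.0, 0.001]
contact_force: [0.1, -0.3, 0.6]
gripper_width: 0.501
gripper_force: 0.0
[ 0.69886507 -0.20058409  0.22298678]
[420.90214067 207.67278287] [[ 0.52305844 -0.28905991  0.186     ]] [[ 0.52665955 -0.29415203  0.16      ]] [417 203] [425 212]
```

View pics/t7.png

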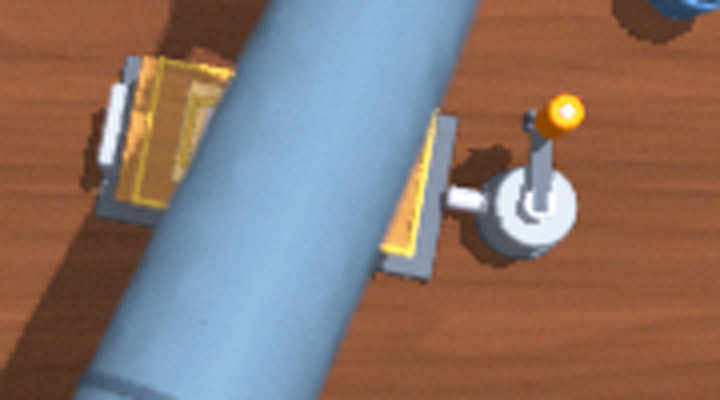

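The handle is upright at crop (567,110), at about φ = 273°. I'll re-cage it with yaw 87° (tool y counter-clockwise), so the cranking rows have mirrored signs.

```bash
sed -i 's/^HUB=.*/HUB=np.array([.4665,-.2885])/; s/HUB+.055/HUB+.0555/' h.py
python3 jog.py '0 0 -0.02 0 0 -0.188;0 0 -0.02 0 0 -0.376;0 0 -0.02 0 0 -0.564;0 0 -0.02 0 0 -0.752;0 0 -0.02 0 0 -0.94'
python3 - <<'E'
from h import *
plan((crankpos(273,.24),87),(crankpos(273,.135),87))
E
```

```text
time_s: 36.55
ee_pos: [0.6974, -0.2016, 0.2425]
tool_rot: [0.369, 0.929, 0.0, 0.0]
contact_force: [-0.1, 0.1, -0.3]
gripper_width: 0.504
gripper_force: 0.0
to [ 0.522 -0.291  0.24 ] 87 : [ 0.0661 -0.1858  0.0024] [ 0.     0.001 -0.704] rows 3.7
to [ 0.522 -0.291  0.135] 87 : [0.    0.    0.105] [0. 0. 0.] rows 1.7
```

```bash
python3 jog.py '0.066 -0.186 0 0 0 -0.7;0.066 -0.186 0 0 0 -0.7;0.066 -0.186 0 0 0 -0.7;0.066 -0.186 0 0 0 -0.7;0.066 -0.186 0 0 0 -0.7'
python3 - <<'E'
from h import *
plan((crankpos(273,.135),87))
E
```

```text
time_s: 37.17
ee_pos: [0.5204, -0.2905, 0.2426]
tool_rot: [0.033, 0.999, -0.0, 0.001]
contact_force: [-0.2, -0.2, -0.0]
gripper_width: 0.503
gripper_force: 0.0
to [ 0.522 -0.291  0.135] 87 : [-0.0014 -0.0007  0.1076] [-0.001  0.001 -0.014] rows 1.7
```

```bash
python3 jog.py '-0.001 0 0.03 0 0 0;-0.001 0 0.06 0 0 0;-0.001 0 0.1 0 0 0;-0.001 0 0.106 0 0 0;-0.001 0 0.106 0 0 0'
python3 jog.py '0 0 0 0 0 0;0 0 0 0 0 0' 0.31
python3 jog.py '0.0008 -0.0096 0 0 0 0.1745;0.0033 -0.0188 0 0 0 0.349;0.0074 -0.0275 0 0 0 0.5236;0.0129 -0.0354 0 0 0 0.698;0.0196 -0.0421 0 0 0 0.873'
python3 - <<'E'
from h import *
plan((crankpos(323,.135),37))
E
```

```text
time_s: 37.8
ee_pos: [0.523, -0.29, 0.1365]
tool_rot: [0.033, 0.999, -0.0, 0.0]
contact_force: [0.1, -0.2, -0.3]
gripper_width: 0.501
gripper_force: 0.0
time_s: 38.05
ee_pos: [0.523, -0.2906, 0.1373]
tool_rot: [0.033, 0.999, -0.001, 0.001]
contact_force: [-0.0, -0.0, 0.1]
gripper_width: 0.329
gripper_force: 0.0
time_s: 38.67
ee_pos: [0.5009, -0.3308, 0.137]
tool_rot: [0.455, 0.891, 0.001, 0.001]
contact_force: [2.2, 2.9, 1.7]
gripper_width: 0.311
gripper_force: 1.7
to [ 0.5   -0.333  0.135] 37 : [-0.001  -0.002   0.0019] [ 0.002  0.002 -0.019] rows 0.1
```

Good: it is pushing clockwise. Continue to about 473°.

```bash
python3 jog.py '0.0008 -0.0106 0 0 0 0.16;0.0033 -0.0198 0.001 0 0 0.335;0.0074 -0.0285 0.001 0 0 0.51;0.0129 -0.0364 0.001 0 0 0.68;0.0196 -0.0431 0.001 0 0 0.86'
python3 jog.py '0.0008 -0.0096 0 0 0 0.1745;0.0033 -0.0188 0 0 0 0.349;0.0074 -0.0275 0 0 0 0.5236;0.0129 -0.0354 0 0 0 0.698;0.0196 -0.0421 0 0 0 0.873'
python3 - <<'E'
from h import *
plan((crankpos(423,.135),-63))
E
```

```text
time_s: 39.3
ee_pos: [0.4548, -0.3415, 0.1366]
tool_rot: [0.785, 0.62, 0.001, 0.003]
contact_force: [2.8, -0.0, 1.8]
gripper_width: 0.306
gripper_force: 1.7
time_s: 39.92
ee_pos: [0.4179, -0.3134, 0.1365]
tool_rot: [0.973, 0.23, 0.001, 0.003]
contact_force: [1.2, -2.2, 0.3]
gripper_width: 0.311
gripper_force: 1.7
to [ 0.417 -0.314  0.135] -63 : [-0.0009 -0.0001  0.0015] [ 0.006 -0.001 -0.007] rows 0.0
```

```bash
python3 jog.py '0.0001 -0.0096 0 0 0 0.1745;0.0025 -0.0188 0.001 0 0 0.349;0.0066 -0.0275 0.001 0 0 0.5236;0.0121 -0.0354 0.001 0 0 0.698;0.0188 -0.0421 0.001 0 0 0.873'
python3 jog.py '0.0008 -0.0096 0 0 0 0.1745;0.0033 -0.0188 0 0 0 0.349;0.0074 -0.0275 0 0 0 0.5236;0.0129 -0.0354 0 0 0 0.698;0.0196 -0.0421 0 0 0 0.873'
python3 - <<'E'
from h import *
print(bot.read_state()["qpos"].round(2))
plan((crankpos(523,.135),-163))
E
```

```text
time_s: 40.55
ee_pos: [0.4154, -0.2675, 0.1358]
tool_rot: [0.979, -0.203, 0.002, 0.002]
contact_force: [-0.5, -3.4, 3.0]
gripper_width: 0.313
gripper_force: 1.7
time_s: 41.18
ee_pos: [0.4493, -0.2355, 0.1351]
tool_rot: [0.802, -0.598, 0.001, 0.001]
contact_force: [-2.9, -1.4, 2.8]
gripper_width: 0.312
gripper_force: 1.7
[-0.71 -0.01  1.98 -0.    1.18  2.15]
to [ 0.45  -0.235  0.135] -163 : [ 0.0002 -0.0009  0.0001] [ 0.001 -0.002 -0.007] rows 0.0
```

```bash
python3 jog.py '0 0 0 0 0 0;0 0 0 0 0 0' 0.5
python3 jog.py '0 0 -0.04 0 0 0;0 0 -0.085 0 0 0;0 0 -0.085 0 0 0'
python3 jog.py '0 0 0 0 0 -0.188;0 0 0 0 0 -0.376;0 0 0 0 0 -0.564;0 0 0 0 0 -0.752;0 0 0 0 0 -0.94'
python3 jog.py '0 0 0 0 0 -0.188;0 0 0 0 0 -0.376;0 0 0 0 0 -0.564;0 0 0 0 0 -0.752;0 0 0 0 0 -0.94'
python3 jog.py '0 0 0 0 0 -0.188;0 0 0 0 0 -0.376;0 0 0 0 0 -0.564;0 0 0 0 0 -0.752;0 0 0 0 0 -0.94'
python3 jog.py '0 0 0 0 0 -0.188;0 0 0 0 0 -0.32;0 0 0 0 0 -0.32'
python3 - <<'E'
from h import *
plan((crankpos(521,.135),18))
E
```

```text
time_s: 41.42
ee_pos: [0.4492, -0.2348, 0.1339]
tool_rot: [0.804, -0.595, 0.0, -0.0]
contact_force: [0.3, 0.0, -0.6]
gripper_width: 0.483
gripper_force: 0.0
time_s: 41.8
ee_pos: [0.4509, -0.2364, 0.223]
tool_rot: [0.804, -0.595, 0.004, 0.0]
contact_force: [-0.3, -0.4, 0.2]
gripper_width: 0.499
gripper_force: 0.0
time_s: 42.42
ee_pos: [0.4484, -0.2343, 0.2171]
tool_rot: [0.986, -0.165, -0.001, -0.001]
contact_force: [-0.8, -0.5, 0.3]
gripper_width: 0.501
gripper_force: 0.0
time_s: 43.05
ee_pos: [0.4484, -0.2343, 0.2171]
tool_rot: [0.954, 0.299, -0.001, -0.001]
contact_force: [-0.5, -0.4, -0.3]
gripper_width: 0.498
gripper_force: 0.0
time_s: 43.68
ee_pos: [0.4484, -0.2343, 0.2171]
tool_rot: [0.717, 0.698, -0.0, -0.001]
contact_force: [0.2, 0.3, -0.1]
gripper_width: 0.501
gripper_force: 0.0
time_s: 44.05
ee_pos: [0.4485, -0.2343, 0.2173]
tool_rot: [0.6, 0.8, 0.0, -0.001]
contact_force: [-0.1, -0.6, -0.2]
gripper_width: 0.497
gripper_force: 0.0
to [ 0.448 -0.236  0.135] 18 : [-0.0017 -0.0005  0.0823] [-0.001 -0.002 -0.029] rows 1.3
```

Now y is clockwise again, with the hub at tool −x.

```bash
python3 jog.py '-0.001 0 0.04 0 0 -0.03;-0.001 0 0.08 0 0 -0.03;-0.001 0 0.08 0 0 -0.03;-0.001 0 0.08 0 0 -0.03'
python3 jog.py '0 0 0 0 0 0;0 0 0 0 0 0' 0.31
python3 jog.py '-0.0008 0.0096 0 0 0 0.1745;-0.0033 0.0188 0 0 0 0.349;-0.0074 0.0275 0 0 0 0.5236;-0.0129 0.0354 0 0 0 0.698;-0.0196 0.0421 0 0 0 0.873'
python3 - <<'E'
from h import *
plan((crankpos(571,.135),-32))
E
```

```text
time_s: 44.55
ee_pos: [0.45, -0.2362, 0.1399]
tool_rot: [0.587, 0.809, -0.0, 0.001]
contact_force: [0.3, -0.2, 0.6]
gripper_width: 0.497
gripper_force: 0.0
time_s: 44.8
ee_pos: [0.4502, -0.2362, 0.1401]
tool_rot: [0.587, 0.809, -0.0, 0.001]
contact_force: [-0.4, -0.2, 0.8]
gripper_width: 0.329
gripper_force: 0.0
time_s: 45.42
ee_pos: [0.4955, -0.2411, 0.1395]
tool_rot: [0.876, 0.483, -0.0, -0.0]
contact_force: [-2.5, 1.1, 2.7]
gripper_width: 0.307
gripper_force: 1.7
to [ 0.495 -0.241  0.135] -32 : [-0.0001 -0.0004  0.0045] [-0.001  0.    -0.004] rows 0.1
```

```bash
python3 jog.py '-0.0008 0.0096 0 0 0 0.1745;-0.0033 0.0188 0.002 0 0 0.349;-0.0074 0.0275 0.003 0 0 0.5236;-0.0129 0.0354 0.003 0 0 0.698;-0.0196 0.0421 0.003 0 0 0.873'
python3 jog.py '-0.0008 0.0096 0 0 0 0.1745;-0.0033 0.0188 0 0 0 0.349;-0.0074 0.0275 0 0 0 0.5236;-0.0129 0.0354 0 0 0 0.698;-0.0196 0.0421 0 0 0 0.873'
python3 - <<'E'
from h import *
print(bot.read_state()["qpos"].round(2))
plan((crankpos(671,.135),-132))
E
```

```text
time_s: 46.05
ee_pos: [0.5212, -0.2795, 0.1363]
tool_rot: [0.998, 0.067, 0.0, -0.001]
contact_force: [-0.5, 3.9, 1.8]
gripper_width: 0.31
gripper_force: 1.7
time_s: 46.68
ee_pos: [0.5082, -0.3242, 0.1363]
tool_rot: [0.933, -0.361, 0.001, -0.001]
contact_force: [2.3, 2.4, -0.5]
gripper_width: 0.308
gripper_force: 1.7
[-0.76  0.21  1.74  0.    1.2   1.55]
to [ 0.508 -0.325  0.135] -132 : [0.0007 0.0004 0.0013] [-0.002 -0.001 -0.005] rows 0.0
```

```bash
python3 jog.py '-0.0008 0.0096 0 0 0 0.1745;-0.0033 0.0188 0 0 0 0.349;-0.0074 0.0275 0 0 0 0.5236;-0.0129 0.0354 0 0 0 0.698;-0.0196 0.0421 0 0 0 0.8'
python3 jog.py '0 0.003 0 0 0 0;-0.0004 0.005 0 0 0 0;-0.0004 0.005 0 0 0 0'
python3 - <<'E'
from h import *
print(bot.read_state()["contact_force"])
plan((crankpos(721,.135),-178))
E
```

```text
time_s: 47.3
ee_pos: [0.4655, -0.343, 0.1364]
tool_rot: [0.719, -0.695, 0.001, -0.001]
contact_force: [3.4, 0.1, -2.2]
gripper_width: 0.312
gripper_force: 1.7
time_s: 47.68
ee_pos: [0.4613, -0.3427, 0.1364]
tool_rot: [0.721, -0.693, 0.002, -0.001]
contact_force: [6.6, -0.3, -2.2]
gripper_width: 0.314
gripper_force: 3.2
[ 6.55592286 -0.27344125 -2.17682237]
to [ 0.466 -0.344  0.135] -178 : [ 0.0014 -0.0042  0.0014] [-0.004 -0.001  0.005] rows 0.1
```

```bash
python3 jog.py '0 0.002 0 0 0 0;0 0.004 0 0 0 0;0 0.004 0 0 0 0;0 0.004 0 0 0 0'
python3 jog.py '0 0 0 0 0 0;0 0 0 0 0 0' 0.5
python3 jog.py '0 0 -0.05 0 0 0;0 0 -0.11 0 0 0;-0.31 0 -0.13 0 0 0;-0.31 0 -0.13 0 0 0;-0.31 0 -0.13 0 0 0'
python3 jog.py '-0.2 0 0 0 0 0;-0.2 0 0 0 0 0;-0.2 0 0 0 0 0'
python3 - <<'E'
from h import *
print(bot.read_state()["ee_pos"],bot.read_state()["qpos"].round(2))
f=bot.grab_frame("top");cv2.imwrite("pics/t8.png",cv2.resize(f["color"][180:280,180:460,::-1],None,fx=2.8,fy=2.8,interpolation=cv2.INTER_CUBIC))
for c in blobs(f,(10,200,150),(25,255,255),(380,200,460,265),4): print(cen(c),onz(f,cen(c),.186),onz(f,cen(c),.16),c.reshape(-1,2).min(0),c.reshape(-1,2).max(0))
for c in blobs(f,(0,150,150),(6,255,255),(190,210,225,275)): print(cen(c),onz(f,cen(c),.02),cv2.minAreaRect((onz(f,c.reshape(-1,2),.02)[:,:2]*1000).astype(np.float32)))
for c in blobs(f,(0,0,190),(180,60,255),(200,240,215,264),8): print("shaft",cen(c),onz(f,cen(c),.014),cv2.minAreaRect((onz(f,c.reshape(-1,2),.012)[:,:2]*1000).astype(np.float32)))
for c in blobs(f,(90,3,200),(130,60,255),(295,195,320,230),5): print("post",cen(c),cv2.minAreaRect((onz(f,c.reshape(-1,2),.082)[:,:2]*1000).astype(np.float32)))
E
```

```text
time_s: 48.18
ee_pos: [0.4605, -0.3427, 0.1365]
tool_rot: [0.721, -0.693, 0.005, -0.003]
contact_force: [18.5, 0.3, -6.7]
gripper_width: 0.312
gripper_force: 9.1
time_s: 48.42
ee_pos: [0.4557, -0.3426, 0.1359]
tool_rot: [0.721, -0.693, -0.0, 0.0]
contact_force: [-0.4, 0.4, -0.4]
gripper_width: 0.483
gripper_force: 0.0
time_s: 49.05
ee_pos: [0.4476, -0.1543, 0.258]
tool_rot: [0.72, -0.693, -0.0, 0.0]
contact_force: [0.3, 0.1, -0.4]
gripper_width: 0.496
gripper_force: 0.0
time_s: 49.42
ee_pos: [0.4288, -0.0097, 0.2569]
tool_rot: [0.737, -0.675, -0.007, -0.015]
contact_force: [0.9, 0.1, 0.2]
gripper_width: 0.505
gripper_force: 0.0
[ 0.42883471 -0.00969003  0.25687639] [-0.31 -0.36  2.04  0.03  1.46  2.74]
[440.5        229.11666667] [[ 0.46360907 -0.3406532   0.186     ]] [[ 0.46604731 -0.34675452  0.16      ]] [436 225] [445 233]
[205.45559846 233.        ] [[0.46976143 0.34454548 0.02      ]] ((468.9140319824219, 344.044189453125), (57.561485290527344, 26.913183212280273), 9.975495338439941)
shaft [208.24358974 250.69230769] [[0.41572597 0.33556585 0.014     ]] ((415.1005554199219, 335.8415832519531), (50.72949981689453, 10.27526569366455), 9.081646919250488)
```

View pics/t8.png

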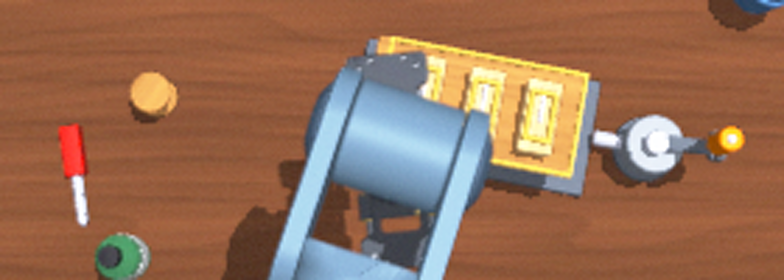

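The deck is up: the blocks are still flat, the handle stands upright at crop (732,139), and the stop was felt at 18 N. The pin is undisturbed at crop (73,150)–(82,222). Next, the pin.

```bash
python3 jog.py '0 0 0 0 0 -0.188;0 0 0 0 0 -0.376;0 0 0 0 0 -0.564;0 0 0 0 0 -0.752;0 0 0 0 0 -0.94'
python3 - <<'E'
from h import *
plan(((.4697,.3447,.20),-80.7))
E
```

```text
time_s: 50.1
ee_pos: [0.4295, -0.0128, 0.2567]
tool_rot: [0.963, -0.27, 0.001, -0.016]
contact_force: [0.2, -0.2, -0.1]
gripper_width: 0.502
gripper_force: 0.0
to [0.47  0.345 0.2  ] -80.7 : [-0.1507 -0.3245  0.0677] [-0.032 -0.004 -0.708] rows 5.8
```

```bash
python3 jog.py '-0.151 -0.325 0.068 -0.03 0 -0.708;-0.151 -0.325 0.068 -0.03 0 -0.708;-0.151 -0.325 0.068 -0.03 0 -0.708;-0.151 -0.325 0.068 -0.03 0 -0.708;-0.151 -0.325 0.068 -0.03 0 -0.708'
python3 - <<'E'
from h import *
plan(((.4697,.3447,.15),-80.7))
E
```

```text
time_s: 50.72
ee_pos: [0.4664, 0.2961, 0.208]
tool_rot: [0.997, 0.079, 0.003, -0.0]
contact_force: [1.3, -1.8, 0.6]
gripper_width: 0.498
gripper_force: 0.0
to [0.47  0.345 0.15 ] -80.7 : [ 0.0106 -0.0475  0.0581] [ 0.    -0.005 -0.005] rows 1.2
```

```bash
python3 jog.py '0.01 -0.047 0.03 0 0 0;0.01 -0.047 0.06 0 0 0;0.01 -0.047 0.09 0 0 0;0.01 -0.047 0.13 0 0 0;0.01 -0.047 0.13 0 0 0'
python3 jog.py '0 0 0 0 0 0;0 0 0 0 0 0'
python3 - <<'E'
from h import *
plan(((.4697,.3447,.004),-80.7))
f=bot.grab_frame("top")
for c in blobs(f,(0,150,150),(6,255,255),(190,210,225,275)): print(cen(c),cv2.boundingRect(c))
E
```

```text
time_s: 51.35
ee_pos: [0.4669, 0.341, 0.0749]
tool_rot: [0.997, 0.078, -0.001, 0.001]
contact_force: [0.3, 0.4, -0.3]
gripper_width: 0.503
gripper_force: 0.0
time_s: 51.6
ee_pos: [0.4706, 0.3434, 0.0805]
tool_rot: [0.997, 0.078, 0.004, -0.001]
contact_force: [-0.5, -0.1, 0.4]
gripper_width: 0.497
gripper_force: 0.0
to [0.47  0.345 0.004] -80.7 : [-0.0013 -0.0013  0.0765] [-0.002 -0.008 -0.006] rows 1.2
```

```bash
python3 jog.py '-0.001 -0.001 0.05 0 -0.008 0;-0.001 -0.001 0.074 0 -0.008 0;-0.001 -0.001 0.076 0 -0.008 0;-0.001 -0.001 0.076 0 -0.008 0'
python3 jog.py '0 0 0 0 0 0;0 0 0 0 0 0;0 0 0 0 0 0;0 0 0 0 0 0' 0.05
python3 - <<'E'
from h import *
plan(((.4697,.3447,.004),-80.7))
E
python3 jog.py '0 0 -0.06 0 0 0;0 0 -0.12 0 0 0;0 0 -0.14 0 0 0;0 0 -0.14 0 0 0'
python3 - <<'E'
from h import *
plan((lift(0,.30,.14),-11.1),(lift(0,.26,.063),-11.1))
E
```

```text
time_s: 52.15
ee_pos: [0.4693, 0.3444, 0.0039]
tool_rot: [0.997, 0.078, -0.0, -0.001]
contact_force: [-0.2, 0.5, -0.7]
gripper_width: 0.498
gripper_force: 0.0
time_s: 52.65
ee_pos: [0.4687, 0.3442, 0.003]
tool_rot: [0.997, 0.078, -0.001, -0.001]
contact_force: [-0.1, 0.2, 3.8]
gripper_width: 0.23
gripper_force: 30.0
to [0.47  0.345 0.004] -80.7 : [ 0.0011 -0.0003 -0.001 ] [-0.001  0.002 -0.006] rows 0.0
time_s: 53.15
ee_pos: [0.4691, 0.344, 0.1428]
tool_rot: [0.997, 0.078, -0.001, -0.001]
contact_force: [0.4, -0.9, -2.1]
gripper_width: 0.234
gripper_force: 30.0
to [0.563 0.194 0.14 ] -11.1 : [0.0697 0.1629 0.0025] [-0.002  0.    -1.221] rows 6.5
to [0.556 0.155 0.063] -11.1 : [-0.04  -0.     0.077] [0. 0. 0.] rows 1.4
```

```bash
python3 jog.py '0.07 0.163 0 0 0 -1.221;0.07 0.163 0 0 0 -1.221;0.07 0.163 0 0 0 -1.221;0.07 0.163 0 0 0 -1.221;0.07 0.163 0 0 0 -1.221'
python3 jog.py '0 0 0 0 0 -0.15;0 0 0 0 0 -0.28;0 0 0 0 0 -0.28'
python3 - <<'E'
from h import *
plan((lift(0,.26,.062),-11.1))
E
```

```text
time_s: 53.78
ee_pos: [0.5615, 0.1923, 0.1377]
tool_rot: [0.861, 0.509, -0.004, -0.002]
contact_force: [-0.6, -0.4, -1.4]
gripper_width: 0.229
gripper_force: 30.0
time_s: 54.15
ee_pos: [0.5613, 0.1934, 0.1384]
tool_rot: [0.783, 0.622, -0.004, -0.003]
contact_force: [-0.8, 0.8, -1.3]
gripper_width: 0.229
gripper_force: 30.0
to [0.556 0.155 0.062] -11.1 : [-0.0389  0.0039  0.0765] [-0.009  0.002 -0.035] rows 1.4
```

```bash
python3 jog.py '-0.02 0.004 0.04 -0.009 0.002 -0.035;-0.035 0.004 0.07 -0.009 0.002 -0.035;-0.039 0.004 0.0765 -0.009 0.002 -0.035;-0.039 0.004 0.0765 -0.009 0.002 -0.035'
python3 jog.py '0 0 0 0 0 0;0 0 0 0 0 0;0 0 0 0 0 0'
python3 - <<'E'
from h import *
plan((lift(0,.26,.062),-11.1))
f=bot.grab_frame("top");g=bot.grab_frame("side")
a=cv2.resize(f["color"][170:260,240:340,::-1],None,fx=4,fy=4,interpolation=cv2.INTER_CUBIC)
b=cv2.resize(g["color"][180:270,240:340,::-1],None,fx=4,fy=4,interpolation=cv2.INTER_CUBIC)
cv2.imwrite("pics/m9.png",np.hstack([a,b]))
for y in(.135,.18,.205): print(y,proj(f,[lift(0,y,.07)]).round(1),proj(g,[lift(0,y,.07)]).round(1))
E
```

```text
time_s: 54.65
ee_pos: [0.5578, 0.1549, 0.0649]
tool_rot: [0.772, 0.635, 0.002, 0.001]
contact_force: [1.2, 0.9, -1.0]
gripper_width: 0.233
gripper_force: 30.0
time_s: 55.02
ee_pos: [0.5586, 0.1552, 0.0662]
tool_rot: [0.772, 0.636, 0.003, 0.002]
contact_force: [0.2, -0.1, -1.0]
gripper_width: 0.232
gripper_force: 30.0
to [0.556 0.155 0.062] -11.1 : [-0.0012 -0.0029  0.0042] [ 0.007 -0.002  0.002] rows 0.1
0.135 [[306.2 210.6]] [[308.7 222.9]]
0.18 [[291.5 207.8]] [[296. 228.]]
0.205 [[283.4 206.3]] [[288.7 231. ]]
```

View pics/m9.png

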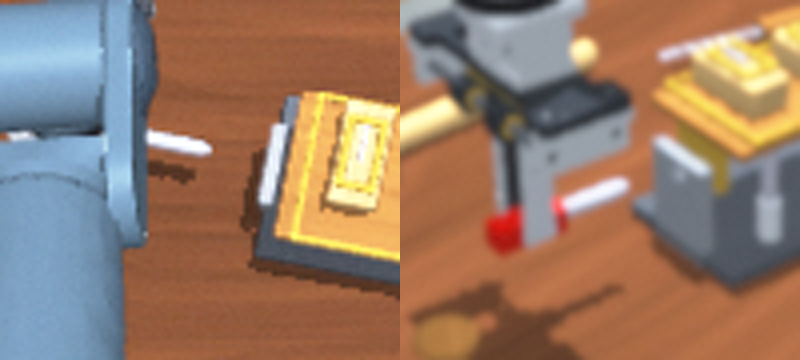

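The top half shows the shaft from crop (148,138) to its tip (210,149), running towards the post centre (272,165). The side half shows the shaft tip at (628,185) and the post's hole at about (682,175). I'll compare the pin's axis with the hole in both views.

```bash
cat > chk.py <<'E'
from h import *
def comp(f,lo,hi,box):
    m=cv2.inRange(hsv(f),lo,hi)[box[1]:box[3],box[0]:box[2]];v,u=np.nonzero(m);return np.c_[u+box[0],v+box[1]].astype(float)
def check(f,g):
    a=comp(f,(0,0,195),(180,60,255),(277,198,296,214));b=comp(g,(0,0,190),(180,60,255),(279,218,300,236))
    la=cv2.fitLine(a.astype(np.float32),cv2.DIST_HUBER,0,.01,.01).ravel();lb=cv2.fitLine(b.astype(np.float32),cv2.DIST_HUBER,0,.01,.01).ravel()
    p=comp(f,(90,3,200),(130,60,255),(300,195,316,230));pc=p.mean(0)
    # plane through each eye and image line -> 3D axis
    n1=np.cross(*ray(f,[la[2:],la[2:]+la[:2]*20]));n2=np.cross(*ray(g,[lb[2:],lb[2:]+lb[:2]*20]))
    d=np.cross(n1,n2);d/=np.linalg.norm(d);d*=-np.sign(d[1])
    P=np.linalg.lstsq(np.array([n1,n2,d]),np.array([n1@f["eye"],n2@g["eye"],d@lift(0,.16,.07)]),rcond=None)[0]
    post=onz(f,pc,.082)[0]
    box=(302,215,318,232);gr=g["color"][box[1]:box[3],box[0]:box[2]].astype(int).sum(2)//3;print(gr)
    rel=lambda q:np.r_[(q[:2]-L)@XV,(q[:2]-L)@YV,q[2]].round(4)
    s=bot.read_state()
    print("n",len(a),len(b),"axis point lift",rel(P),"dir",np.r_[d[:2]@XV,d[:2]@YV,d[2]].round(3),"post",rel(post),len(p),"tcp",rel(s["ee_pos"]))
    return P,d
check(bot.grab_frame("top"),bot.grab_frame("side"))
E
python3 chk.py
```

```text
[[141 168 201 222 228 220 192 159 132 115 109 106 106 103 103 101]
 [138 153 181 210 229 231 224 200 169 140 119 111 108 105 105 101]
 [133 135 148 174 206 227 231 227 213 182 149 126 113 107 108 105]
 [131 128 128 139 165 197 219 230 230 219 191 158 136 120 113 108]
 [128 125 121 124 134 154 185 213 229 230 223 203 177 151 129 116]
 [123 122 121 120 120 128 148 177 205 221 228 227 218 193 161 133]
 [122 122 120 119 119 124 134 150 169 190 213 227 229 221 194 157]
 [121 121 120 119 120 124 135 147 152 157 176 202 219 220 201 168]
 [120 119 120 119 121 126 137 152 155 144 142 159 180 189 177 153]
 [119 121 120 118 119 125 135 148 151 136 125 129 139 146 141 131]
 [119 118 119 119 116 120 125 134 134 125 120 120 121 122 121 118]
 [119 120 119 119 119 118 120 121 122 120 116 117 117 118 118 118]
 [123 124 119 119 117 118 118 119 117 117 118 117 117 117 118 117]
 [134 129 122 119 119 118 118 119 117 118 118 117 118 116 118 115]
 [143 135 124 118 118 119 118 118 117 117 118 118 117 119 119 113]
 [145 136 124 119 117 118 118 118 117 115 117 117 119 118 119 112]
 [143 134 124 119 117 117 119 118 117 117 116 118 118 118 117 111]]
n 53 70 axis point lift [0.0014 0.1599 0.0779] dir [-0.017 -1.    -0.005] post [-0.0004  0.1296  0.082 ] 63 tcp [0.0025 0.2608 0.0656]
```

```bash
python3 jog.py '-0.01 -0.002 0.002 0 0 0;-0.02 -0.002 0.004 0 0 0;-0.03 -0.002 0.004 0 0 0;-0.03 -0.002 0.004 0 0 0'
python3 jog.py '0 0 0 0 0 0;0 0 0 0 0 0;0 0 0 0 0 0'
python3 - <<'E'
from h import *
plan((lift(0,.163,.062),-11.1))
f=bot.grab_frame("top");g=bot.grab_frame("side")
a=cv2.resize(f["color"][190:230,275:325,::-1],None,fx=8,fy=8,interpolation=cv2.INTER_CUBIC)
b=cv2.resize(g["color"][205:245,280:330,::-1],None,fx=8,fy=8,interpolation=cv2.INTER_CUBIC)
cv2.imwrite("pics/m10.png",np.hstack([a,b]))
E
```

```text
time_s: 55.72
ee_pos: [0.5504, 0.1249, 0.0613]
tool_rot: [0.772, 0.635, 0.003, 0.002]
contact_force: [0.2, 0.0, -2.1]
gripper_width: 0.229
gripper_force: 30.0
time_s: 56.1
ee_pos: [0.5505, 0.1261, 0.0614]
tool_rot: [0.772, 0.636, 0.003, 0.002]
contact_force: [0.1, 0.3, -1.0]
gripper_width: 0.23
gripper_force: 30.0
to [0.537 0.059 0.062] -11.1 : [-0.068  -0.0007 -0.0008] [ 0.006 -0.002  0.002] rows 1.1
```

View pics/m10.png

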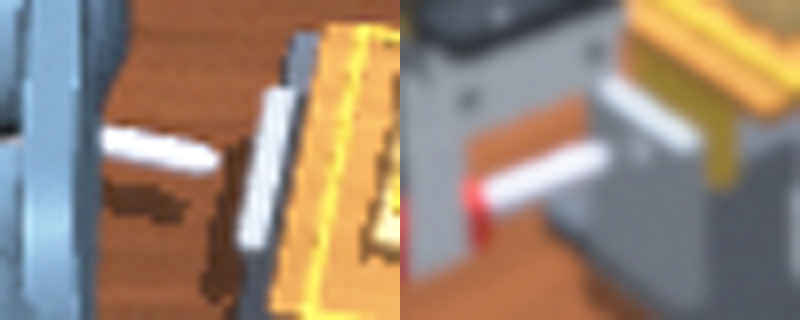

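The top half shows the pin axis passing through the post's middle (262,168). In the side half the axis meets the hole (643,148) within a pixel. I'll insert slowly.

```bash
python3 jog.py '-0.007 -0.0005 0 0 0 0;-0.014 -0.0005 0 0 0 0;-0.021 -0.0005 0 0 0 0;-0.024 -0.0005 0 0 0 0'
python3 - <<'E'
from h import *
plan((lift(0,.163,.062),-11.1))
E
```

```text
time_s: 56.7
ee_pos: [0.5453, 0.1017, 0.0613]
tool_rot: [0.772, 0.636, 0.003, 0.002]
contact_force: [-1.2, 0.2, -1.1]
gripper_width: 0.23
gripper_force: 30.0
to [0.537 0.059 0.062] -11.1 : [-0.0431 -0.0002 -0.0008] [ 0.006 -0.002  0.001] rows 0.7
```

```bash
python3 jog.py '-0.006 0 0 0 0 0;-0.012 0 0 0 0 0;-0.018 0 0 0 0 0;-0.022 0 0 0 0 0'
python3 jog.py '-0.006 0 0 0 0 0;-0.012 0 0 0 0 0;-0.016 0 0 0 0 0;-0.018 0 0 0 0 0'
python3 - <<'E'
from h import *
plan((lift(0,.163,.062),-11.1))
E
```

```text
time_s: 57.2
ee_pos: [0.5411, 0.0804, 0.0613]
tool_rot: [0.772, 0.636, 0.003, 0.002]
contact_force: [0.5, 0.2, -0.6]
gripper_width: 0.229
gripper_force: 30.0
time_s: 57.7
ee_pos: [0.5377, 0.0628, 0.0612]
tool_rot: [0.772, 0.636, 0.003, 0.002]
contact_force: [0.6, -0.2, -0.4]
gripper_width: 0.231
gripper_force: 30.0
to [0.537 0.059 0.062] -11.1 : [-0.0035 -0.0001 -0.0008] [ 0.006 -0.002  0.001] rows 0.1
```

No contact so far, so it is inside. Push to the shoulder until the force rises.

```bash
python3 jog.py '-0.002 0 0 0 0 0;-0.004 0 0 0 0 0;-0.006 0 0 0 0 0;-0.006 0 0 0 0 0'
python3 - <<'E'
from h import *
plan((lift(0,.163,.062),-11.1))
E
```

```text
time_s: 58.2
ee_pos: [0.5369, 0.059, 0.0613]
tool_rot: [0.772, 0.636, 0.004, 0.001]
contact_force: [1.2, 7.5, -2.5]
gripper_width: 0.227
gripper_force: 30.0
to [0.537 0.059 0.062] -11.1 : [ 0.0004 -0.0001 -0.0007] [ 0.006 -0.006  0.001] rows 0.0
```

```bash
python3 jog.py '-0.001 0 0 0 0 0;-0.001 0 0 0 0 0;-0.001 0 0 0 0 0'
python3 jog.py '0 0 0 0 0 0;0 0 0 0 0 0;0 0 0 0 0 0' 0.5
python3 jog.py '0 0 -0.03 0 0 0;0 0 -0.09 0 0 0;0 0 -0.14 0 0 0;0.15 0 -0.17 0 0 0;0.15 0 -0.17 0 0 0'
python3 - <<'E'
from h import *
f=bot.grab_frame("top");g=bot.grab_frame("side")
a=cv2.resize(f["color"][180:260,270:330,::-1],None,fx=6,fy=6,interpolation=cv2.INTER_CUBIC)
b=cv2.resize(g["color"][190:270,260:320,::-1],None,fx=6,fy=6,interpolation=cv2.INTER_CUBIC)
cv2.imwrite("pics/m11.png",np.hstack([a,b]))
plan((lift(0,.22,.25),-11.1))
E
```

```text
time_s: 58.58
ee_pos: [0.5369, 0.059, 0.0614]
tool_rot: [0.772, 0.636, 0.005, 0.0]
contact_force: [2.6, 11.7, -2.7]
gripper_width: 0.232
gripper_force: 30.0
time_s: 58.95
ee_pos: [0.5365, 0.0559, 0.0614]
tool_rot: [0.772, 0.636, 0.003, 0.002]
contact_force: [0.2, -0.5, -0.2]
gripper_width: 0.493
gripper_force: 0.0
time_s: 59.58
ee_pos: [0.5596, 0.1771, 0.2276]
tool_rot: [0.772, 0.635, 0.003, 0.002]
contact_force: [1.4, -0.4, -0.4]
gripper_width: 0.502
gripper_force: 0.0
to [0.548 0.115 0.25 ] -11.1 : [-0.0663  0.0006 -0.0223] [ 0.009 -0.004  0.007] rows 1.1
```

View pics/m11.png

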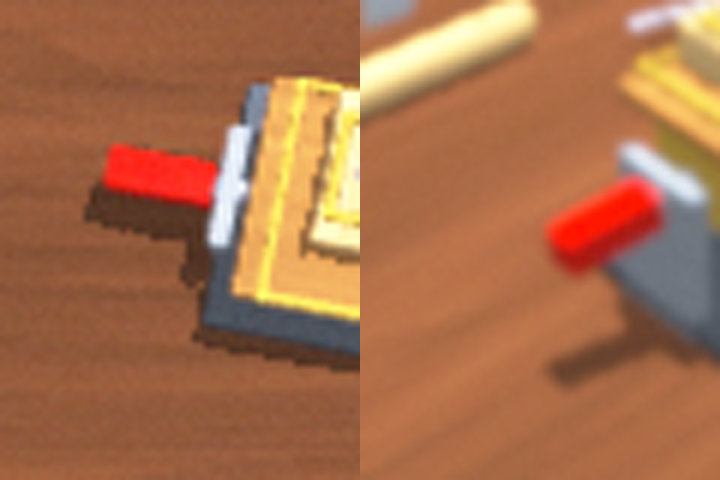

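The pin's red shoulder sits flush on the post in both halves. Now fold the handle.

```bash
python3 - <<'E'
from h import *
plan(((.52,-.1,.26),-5),((.4645,-.39,.25),0))
E
```

```text
to [ 0.52 -0.1   0.26] -5 : [-0.283   0.0134 -0.033 ] [ 0.009 -0.003 -0.1  ] rows 4.6
to [ 0.464 -0.39   0.25 ] 0 : [-0.2937 -0.03    0.01  ] [ 0.     0.    -0.087] rows 4.7
```

```bash
python3 jog.py '-0.283 0.013 -0.033 0.009 0 -0.1;-0.283 0.013 -0.033 0.009 0 -0.1;-0.283 0.013 -0.033 0.009 0 -0.1;-0.283 0.013 -0.033 0.009 0 -0.1;-0.283 0.013 -0.033 0.009 0 -0.1' 0
python3 jog.py '-0.294 -0.03 0.01 0 0 -0.087;-0.294 -0.03 0.01 0 0 -0.087;-0.294 -0.03 0.01 0 0 -0.087;-0.294 -0.03 0.01 0 0 -0.087;-0.294 -0.03 0.01 0 0 -0.087'
python3 - <<'E'
from h import *
plan(((.4645,-.39,.155),0))
f=bot.grab_frame("top")
for c in blobs(f,(10,200,150),(25,255,255),(380,200,460,265),4): print(cen(c),onz(f,cen(c),.186))
E
```

```text
time_s: 60.3
ee_pos: [0.5162, -0.1072, 0.2587]
tool_rot: [0.74, 0.672, -0.001, -0.001]
contact_force: [-0.1, 0.9, 0.0]
gripper_width: 0.018
gripper_force: 0.0
time_s: 60.92
ee_pos: [0.4583, -0.3967, 0.2475]
tool_rot: [0.71, 0.704, -0.001, -0.002]
contact_force: [0.3, 0.8, 0.0]
gripper_width: 0.005
gripper_force: 0.0
to [ 0.464 -0.39   0.155] 0 : [0.0065 0.0065 0.0925] [-0.004 -0.002 -0.008] rows 1.5
[439.23076923 228.53205128] [[ 0.46522596 -0.3372465   0.186     ]]
```

```bash
python3 jog.py '0.003 0.006 0.04 0 0 0;0.003 0.006 0.0925 0 0 0;0.003 0.006 0.0925 0 0 0;0.003 0.006 0.0925 0 0 0;0.003 0.006 0.0925 0 0 0'
python3 - <<'E'
from h import *
plan(((.4645,-.352,.155),0))
E
```

```text
time_s: 61.6
ee_pos: [0.467, -0.392, 0.1586]
tool_rot: [0.709, 0.705, -0.001, 0.001]
contact_force: [0.5, 0.0, 0.8]
gripper_width: 0.003
gripper_force: 0.0
to [ 0.464 -0.352  0.155] 0 : [ 0.04   -0.0027  0.0035] [ 0.     0.002 -0.005] rows 0.6
```

```bash
python3 jog.py '0.015 -0.002 0.003 0 0 0;0.03 -0.002 0.003 0 0 0;0.04 -0.002 0.003 0 0 0;0.05 -0.002 0.003 0 0 0;0.06 -0.002 0.003 0 0 0'
python3 - <<'E'
from h import *
plan(((.4645,-.322,.149),0))
E
```

```text
time_s: 62.22
ee_pos: [0.4643, -0.3301, 0.1526]
tool_rot: [0.709, 0.705, -0.001, -0.002]
contact_force: [-0.4, -2.0, 0.1]
gripper_width: 0.009
gripper_force: 1.1
to [ 0.464 -0.322  0.149] 0 : [0.0081 0.0002 0.0036] [-0.003 -0.002 -0.005] rows 0.1
```

Folding with about 2 N. Continue over and down.

```bash
python3 jog.py '0.008 0 0.003 0 0 0;0.018 0 0.01 0 0 0;0.023 0 0.02 0 0 0;0.028 0 0.029 0 0 0;0.028 0 0.031 0 0 0'
python3 jog.py '0 0 0 0 0 0;0 0 0.002 0 0 0'
python3 - <<'E'
from h import *
s=bot.read_state();print(s["ee_pos"],s["contact_force"])
E
```

```text
time_s: 62.85
ee_pos: [0.4652, -0.3027, 0.1231]
tool_rot: [0.709, 0.705, -0.0, -0.001]
contact_force: [-1.5, 3.0, 15.3]
gripper_width: 0.003
gripper_force: 7.9
time_s: 63.1
ee_pos: [0.4664, -0.3029, 0.1229]
tool_rot: [0.709, 0.705, 0.001, -0.0]
contact_force: [-1.6, 6.4, 22.6]
gripper_width: 0.004
gripper_force: 11.5
[ 0.46636321 -0.30293606  0.1228773 ] [-1.55380334  6.42515954 22.58177855]
```

```bash
python3 jog.py '0 0 -0.05 0 0 0;0 0 -0.11 0 0 0;0 0 -0.16 0 0 0;0 0.16 -0.18 0 0 0;0 0.2 -0.18 0 0 0'
python3 jog.py '-0.25 0.05 0 0 0 0;-0.25 0.05 0 0 0 0;-0.25 0.05 0 0 0 0;-0.25 0.05 0 0 0 0;-0.25 0.05 0 0 0 0'
python3 - <<'E'
from h import *
f=bot.grab_frame("top");cv2.imwrite("pics/t12.png",cv2.resize(f["color"][120:290,180:460,::-1],None,fx=2.85,fy=2.85,interpolation=cv2.INTER_CUBIC))
for c in blobs(f,(10,200,150),(25,255,255),(380,200,460,265),4): print(cen(c),onz(f,cen(c),.116),cv2.minAreaRect((onz(f,c.reshape(-1,2),.116)[:,:2]*1000).astype(np.float32)))
s=bot.read_state();print(s["ee_pos"],s["contact_force"])
E
```

```text
time_s: 63.72
ee_pos: [0.5906, -0.3036, 0.2933]
tool_rot: [0.709, 0.705, -0.0, -0.001]
contact_force: [-0.4, -0.9, 0.0]
gripper_width: 0.001
gripper_force: 0.0
time_s: 64.35
ee_pos: [0.6364, -0.5572, 0.2848]
tool_rot: [0.71, 0.704, -0.0, -0.005]
contact_force: [0.1, -0.0, -0.1]
gripper_width: 0.007
gripper_force: 0.0
[420.56182796 230.11693548] [[ 0.4674896  -0.29959019  0.116     ]] ((467.4042663574219, -299.1922302246094), (60.55376052856445, 20.930734634399414), 86.19498443603516)
[ 0.63693684 -0.55554174  0.28679998] [ 0.16266734  0.20780225 -0.47101818]
```

View pics/t12.png

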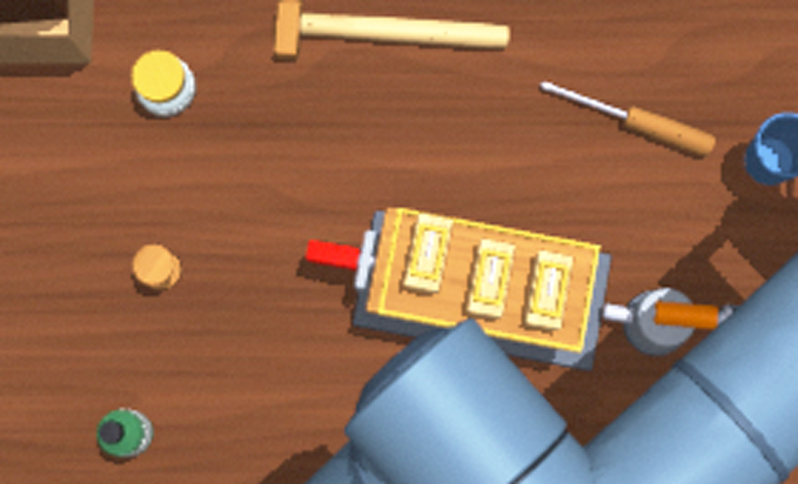

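All three blocks lie flat inside the rim, the pin is home at crop (335,255), and the handle lies flat over the hub with its starting 60 mm footprint. The other things have not moved. Handing in.

```bash
python3 jog.py '0 0 0 0 0 0;0 0 0 0 0 0;0 0 0 0 0 0'
python3 -c "
from plant import bot
print(bot.job_done())"
```

```text
time_s: 64.78
ee_pos: [0.6383, -0.5526, 0.2937]
tool_rot: [0.709, 0.706, -0.0, -0.001]
contact_force: [-0.2, 1.1, -0.2]
gripper_width: 0.006
gripper_force: 0.0
the job is handed in; nothing more can be done
None
```

I handed the job in at 64.8 s with all three blocks flat on the raised deck, the crank at its stop, the pin fully home and the handle folded flat. The last camera view shows the other things still in place, and hand-in returned no verdict.

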